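# Gauge worn injector nozzles in the bench caliper and bin them

### The arm

A 6-joint arm with a two-finger parallel gripper is mounted at the origin on the work surface. World frame = base frame: x ahead of the robot, y to its left, z up, the work surface at z = 0. Lengths are in mm, angles in rad, forces in N, time in s.
With the tool pointing down it reaches from about 350 to 975 mm from the base axis. Payload 7.1 kg.
Tool frame: the origin (TCP) lies midway between the tips of the shut fingers; the grasp point (between the pads) lies 19 mm behind it; z points along the fingers, y is the line along which they close (so a half turn about z gives the same grasp; the last joint's range is limited). The gripper opens to 88 mm and grips with 3 to 60 N. Pads are 20 mm wide; open, the fingers measure 115 mm over their backs; the gripper's body (75 mm by 178 mm) begins 61 mm behind the grasp point.
Start: joints at [-1.24, 0.423, 1.63, -0, 1.089, -0.019], TCP at [214.21, -587.127, 222.675] pointing down, gripper open.
Joint ranges: [-3, 3], [-0.9, 2.11], [0.09, 2.58], [-1.31, 4.45], [0.11, 2.69], [-2.54, 2.54]. Speed limits (rad/s): [2.39, 2.39, 3.01, 3.14, 3.14, 3.14].

### API

Orientations are given as a rotation vector (axis times angle).
In Python, from workcell import ctrl gives the robot as it stands. The module is installed in compiled form; this text tells all that it offers.
- The arm moves only by the tool apply_moves, never from a script. Its argument "targets" is a list of rows, each a list of 3 entries, a list of its own where there are three numbers: the opening, from -1 (shut) to 1 (fully open), then the shift along the tool's x, y, z normalised to -1 to 1, where 1 is 5 cm, then the turn, a rotation vector about the tool's x, y, z normalised to -1 to 1, where 1 is 90 degrees. In form: [[jaw, [x, y, z], [wx, wy, wz]], ...]. A call has 1 to 8 rows; each row shifts and turns the commanded pose from where the row before left it, along the tool's axes as they then stand; what a row does not reach is not made up. A row lasts 1/8 s, in which the tool goes at most 62.5 mm and 10.7 degrees, less where a joint would pass 70% of its speed; a pose out of reach is approached as far as the arm can. A call with a number of a shift or a turn outside -1 to 1 is refused whole. A call with a gripper value outside its range is refused whole. The fingers move at their own pace and stop on an object; the grip force is fixed at half the most. Time passes only in rows, so rows that do not move let the fingers close. It gives the time, the measured TCP pose, the force, the opening and the grip force at its end, in the units of the state.
- ctrl.get_obs(): the state, without advancing time (a new reading comes with each control period).
- ctrl.get_image(name): name is "scene" or "top"; returns a dict with "pixels" (384x512x3 uint8, blue, green, red), "camera_matrix" (3x3 intrinsics, pixels), "view" (4x4, takes a point from world to camera coordinates). Camera axes: x right, y down, z forward; pixel columns grow to the right and rows downward; lengths in mm; the calibration is good to about 2 mm. A picture is of the moment at which its call begins. There is no depth.
- ctrl.close_job(): hands the job in; it is judged then, once.
Trained networks look in the newest picture that a camera, given by its name, has taken for a name from the list of things; names that differ only in an ending like _2 or _b are one class to them, and where a whole thing is asked for, a point or a joint stands for the part that bears it (a point fixed in the world has none). Each returns a list of dicts, best first, with "score" (0 to 1); they miss things now and then, are a little off and sometimes report something else, mostly with a low value. They report only what shows in the picture. A call takes as long as a camera call. They do not tell look-alikes from the thing itself.
- ctrl.masks_of(label, camera): "region" (384x512 bool, what is visible of it) and "bbox" ([left, top, right, bottom] in pixels, round what is visible of it).
- ctrl.pinpoint(label, camera): "xy" ([column, row] in pixels: a listed point, or the origin of a listed thing).
The state is a dict: "t": time; "qpos": joint angles; "qvel": joint speeds; "joint_torque": joint torques, N m; "ee_pos": TCP position; "orientation": TCP orientation; "ft_force": force on the tool from outside, world axes, zero at the start; "moment": the same for the moment, N m; "width": finger opening in mm; "grasp_force": force on a finger pad.
Only numpy, scipy, OpenCV 4.12 (cv2) and the standard library are available. Lean on these libraries where they do the work, as an engineer would, in place of code of your own. Each camera call takes 0.05 s, during which the arm holds its last target. There are 200 camera calls.

### The job

Gauge each nozzle lying on the counter (there may be two or three), the largest first and the smallest last: lay it across the bed of the bench caliper with its square collar between the jaws, let go of it, and slide the carriage up gently until the nozzle is held against the fixed anvil and the sprung jaw has clearly given way, about half of its travel, without driving it hard onto its stop; pause there a moment for the reading. Then open the caliper and lay that nozzle in the tilted parts bin before gauging the next. Finish with the empty caliper run fully shut, and leave the knob, the brass fitting and the copper bolt alone.

Things in the scene. Friction and masses are not known exactly. Their poses are not given: they have to be found in the camera images.
- nozzle_large: Largest worn injector nozzle, dull steel, lying, 150 mm long, 360 g: square milled collar 40 x 40 mm, 70 mm long, in the middle; round barrel of diameter 29 mm at one end, thinner stepped tip at the other, 40 mm long each. Origin on the axis at mid-collar; x along the axis to the barrel; any flat may be underneath. May be absent
- nozzle_medium: Medium worn injector nozzle, dull steel, lying, 124 mm long, 260 g: square milled collar 32 x 32 mm, 64 mm long, in the middle; round barrel of diameter 23 mm at one end, thinner stepped tip at the other, 30 mm long each. Origin on the axis at mid-collar; x along the axis to the barrel; any flat may be underneath. May be absent
- nozzle_small: Smallest worn injector nozzle, dull steel, lying, 100 mm long, 180 g: square milled collar 24 x 24 mm, 58 mm long, in the middle; round barrel of diameter 17 mm at one end, thinner stepped tip at the other, 21 mm long each. Origin on the axis at mid-collar; x along the axis to the barrel; any flat may be underneath. May be absent
- caliper: Bench caliper fixed to the counter: dark steel base plate 300 (x) x 120 (y) x 25 mm high whose flat top is the bed, with engraved graduations along its edges. Origin under its centre; z up; the carriage slides along its x. The anvil stands at its -x end
- anvil: Fixed jaw, steel block 20 (x) x 20 (y) x 40 mm high, so narrow that both ends of a nozzle's collar lying against it stand clear for the fingers, on the bed at caliper x = -130 to -110 mm. Origin under its centre at bed height
- anvil_face (a point): Centre of the anvil's measuring face, 20 mm above the bed, at caliper x = -110 mm; x of the frame points out of the face along the slide
- carriage (a joint): Slide of the grey carriage along caliper +x: 0 = jaws shut, 0.14 m = fully open; the free gap between anvil and jaw equals this value plus joint jaw. It stays where it is left (about 11 N of friction)
- thumb: Upright steel thumb block on the carriage to push or pull it by: 20 (x) x 36 (y) x 58 mm high, standing 50 to 108 mm above the counter, its centre 63 mm behind (+x of) the jaw's face with the spring relaxed. Origin under its centre. The carriage below is 50 (x) x 90 (y) mm with its top 50 mm above the counter
- thumb_grip (a point): Point inside the thumb block on its centre line, 85 mm above the counter, 23 mm below its top: where to grip it from above, best with the fingers before and behind it along the slide
- jaw_face: Measuring face of the sprung jaw in front of the carriage, steel, 30 mm wide (y) and 39 mm high above the bed; its front face faces the anvil. Origin at bed height in the plane of the front face
- jaw (a joint): How far the sprung jaw has been pushed back towards the carriage: 0 = relaxed, 0.022 m = on its stop; 0.45 N per mm, so 0.010 to 0.015 m is a good gauging pressure
- bin: Steel parts bin on a pivot bracket, tilted 0.12 rad so that its front (-x) is lower; outside 220 (x) x 256 (y) x 55 mm high, wall and floor 6 mm, dented front lip. Origin under the centre of its underside, 22 mm above the counter; axes along its edges, z normal to its floor. Fixed
- bin_floor (a point): Centre of the bin's inner floor (inside 208 x 244 mm)
- knob: Cracked black bakelite test knob, 60 mm in diameter, 34 mm high, standing; leave alone. Origin under its centre
- fitting: Brass hexagonal return fitting, 38 mm wide, 60 mm high, standing; leave alone. Origin under its centre
- banjo: Copper banjo bolt standing on its 40 mm hexagonal head, 62 mm high; leave alone. Origin under its centre
Things that resemble listed ones, but are neither listed nor needed, are in the scene too. What is shaped like the nozzle_medium but green or pink is not meant.

How it is judged:
By the outcome, as a careful person would: the job done as asked, in the order asked, and still so for the second after the job is handed in, with the robot touching nothing.
Of nozzle_large, nozzle_medium, nozzle_small only 2 to 3 are there at a start; the rules pass over those that are not, and their reading is None.
At some moment in a run one of nozzle_large, nozzle_medium, nozzle_small may be knocked a few centimetres aside while the robot is not near it.
Once in a run the grip may slacken for a moment while it holds something.
It also fails if it takes over 210 s, if anything falls off the work surface, if the arm or the gripper's body presses on something with over 40 N, if the wrist force passes 120 N, or if a joint passes its speed limit or range.

## Working session

There is one attempt and no reset: what is moved stays moved. The work goes in short steps, Python scripts to look and compute and a tool call to move; the robot and the scene stay as the last step left them, time stands still between calls to the robot, and variables do not carry over. Pictures are saved under pics/ and viewed, at most 14 in all, crops included, and the job is handed in when it is done.

Besides the shell and the picture viewer there is one more tool, called after "Emit:" as a command line: name --argument value ..., lists and objects as JSON in quotes. apply_moves: Moves the arm, as the interface text tells. Scaled input: -1 to 1 covers 5 cm each way for a shift and 90 degrees each way for a turn. Its arguments: {"type":"object","properties":{"targets":{"type":"array"}},"required":["targets"]}

```bash
mkdir -p pics; cat > h.py <<'E'
import numpy as np, cv2
from scipy.spatial.transform import Rotation as R
from workcell import ctrl
def img(n): return ctrl.get_image(n)
def ray(im,uv):
    K=im["camera_matrix"];V=np.array(im["view"]);d=np.linalg.inv(K)@np.array([uv[0],uv[1],1.])
    Rm=V[:3,:3];o=-Rm.T@V[:3,3];return o,Rm.T@d
def at_z(im,uv,z):
    o,d=ray(im,uv);return o+d*(z-o[2])/d[2]
def proj(im,p):
    V=np.array(im["view"]);c=V[:3,:3]@np.array(p,float)+V[:3,3];q=np.array(im["camera_matrix"])@c;return q[:2]/q[2]
E
python3 - <<'E'
from h import *
o=ctrl.get_obs();print({k:np.round(v,3).tolist() for k,v in o.items()})
for n in("top","scene"):
    im=img(n);cv2.imwrite(f"pics/{n}0.png",cv2.resize(im["pixels"],None,fx=1.5,fy=1.5))
    print(n,np.round(im["camera_matrix"],1).tolist(),np.round(ray(im,(256,192)),2).tolist())
    for l in["nozzle_large","nozzle_medium","nozzle_small","caliper","anvil","anvil_face","thumb","thumb_grip","jaw_face","bin","bin_floor","knob","fitting","banjo"]:
        p=[(np.round(a["xy"]).tolist(),round(a["score"],2)) for a in ctrl.pinpoint(l,n)][:4]
        print(l,p)
E
```

```text
{'t': 0.0, 'qpos': [-1.24, 0.424, 1.631, -0.0, 1.089, -0.019], 'qvel': [-0.002, 0.002, 0.003, -0.0, -0.0, -0.001], 'joint_torque': [-0.001, -54.463, -27.367, 0.064, 0.023, -0.0], 'ee_pos': [214.026, -586.627, 221.915], 'orientation': [-3.092, -0.546, 0.0], 'ft_force': [0.293, 0.626, -0.59], 'moment': [-0.011, -0.024, 0.032], 'grasp_force': 0.0, 'width': 87.903}
top [[386.8, 0.0, 254.3], [0.0, 386.8, 194.9], [0.0, 0.0, 1.0]] [[313.43, -3.69, 1022.84], [0.25, 0.03, -0.97]]
nozzle_large [([165.0, 166.0], 0.88)]
nozzle_medium [([188.0, 283.0], 0.79), ([177.0, 228.0], 0.68), ([133.0, 213.0], 0.58)]
nozzle_small []
caliper [([284.0, 208.0], 0.96)]
anvil [([278.0, 251.0], 0.71)]
anvil_face [([281.0, 248.0], 0.56)]
thumb [([228.0, 127.0], 0.73), ([283.0, 184.0], 0.63)]
thumb_grip [([287.0, 183.0], 0.66)]
jaw_face [([358.0, 148.0], 0.66), ([280.0, 212.0], 0.62)]
bin [([394.0, 208.0], 0.9), ([228.0, 129.0], 0.25)]
bin_floor [([399.0, 210.0], 0.69), ([385.0, 309.0], 0.3)]
knob [([358.0, 151.0], 0.84)]
fitting [([228.0, 128.0], 0.58)]
banjo [([384.0, 310.0], 0.63)]
scene [[415.6, 0.0, 252.1], [0.0, 415.6, 190.0], [0.0, 0.0, 1.0]] [[1263.6, 826.22, 814.12], [-0.55, -0.61, -0.57]]
nozzle_large [([300.0, 260.0], 0.83), ([234.0, 180.0], 0.72)]
nozzle_medium [([317.0, 220.0], 0.9), ([334.0, 202.0], 0.75), ([346.0, 248.0], 0.56)]
nozzle_small []
caliper [([243.0, 203.0], 0.69)]
anvil [([188.0, 160.0], 0.62), ([263.0, 180.0], 0.48)]
anvil_face [([263.0, 175.0], 0.64)]
thumb [([230.0, 191.0], 0.59)]
thumb_grip [([234.0, 184.0], 0.73)]
jaw_face [([246.0, 190.0], 0.53), ([264.0, 175.0], 0.22)]
bin [([186.0, 162.0], 0.66)]
bin_floor [([184.0, 157.0], 0.59), ([190.0, 159.0], 0.22)]
knob [([162.0, 196.0], 0.58), ([184.0, 161.0], 0.24)]
fitting [([224.0, 256.0], 0.55), ([247.0, 188.0], 0.17)]
banjo [([248.0, 189.0], 0.66), ([240.0, 148.0], 0.6)]
```

View pics/top0.png

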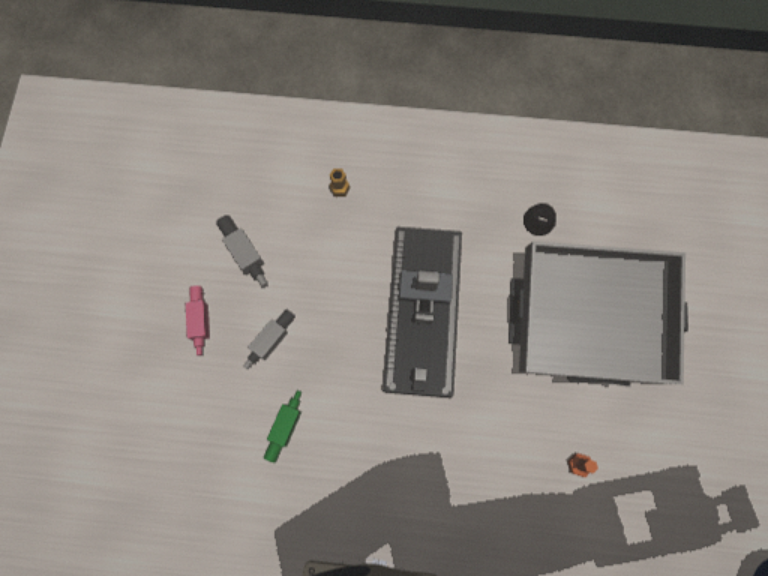

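View pics/scene0.png

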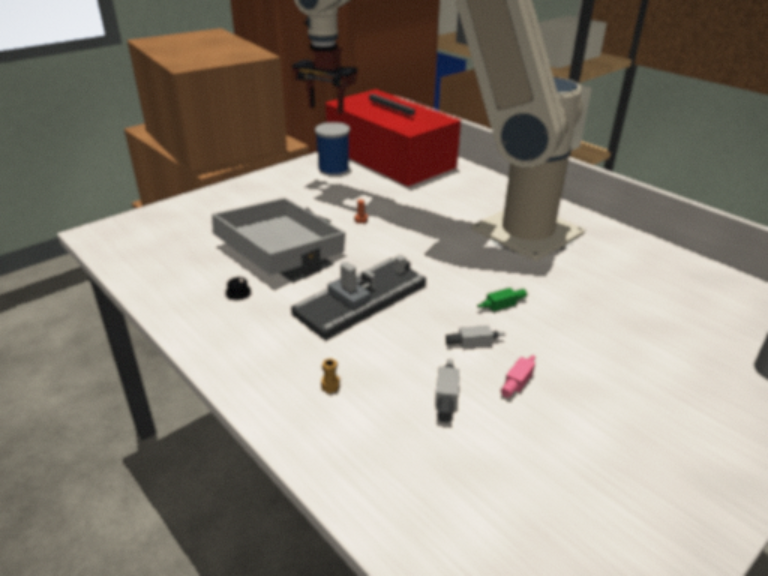

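```bash
python3 - <<'E'
from h import *
im=img("top");px=im["pixels"]
def grey(l,seed):
    for m in ctrl.masks_of(l,"top"):
        r=m["region"]; ys,xs=np.nonzero(r)
        print(l,round(m["score"],2),m["bbox"],r.sum(),np.round(px[r].mean(0)))
        c=np.array([xs.mean(),ys.mean()]);h=16
        P=np.array([at_z(im,(x,y),16)[:2] for x,y in zip(xs,ys)])
        (cx,cy),(w,hh),a=cv2.minAreaRect(P.astype(np.float32))
        u,s,vt=np.linalg.svd(P-P.mean(0),full_matrices=False)
        print("   mean",P.mean(0).round(1),"rect c",round(cx,1),round(cy,1),"dims",round(w,1),round(hh,1),"ang",round(np.degrees(np.arctan2(vt[0,1],vt[0,0])),1), 'ext',np.ptp((P-P.mean(0))@vt.T,axis=0).round(1))
for l in("nozzle_large","nozzle_medium","nozzle_small"): grey(l,0)
# caliper
for l in("caliper","bin","thumb","anvil"):
    for m in ctrl.masks_of(l,"top")[:2]:
        r=m["region"].astype(np.uint8);c=max(cv2.findContours(r,0,2)[0],key=cv2.contourArea)
        b=cv2.boxPoints(cv2.minAreaRect(c));z={"caliper":25,"bin":70,"thumb":108,"anvil":65}[l]
        print(l,round(m["score"],2),b.round(1).tolist(),[at_z(im,q,z)[:2].round(0).tolist() for q in b])
cv2.imwrite("pics/c1.png",cv2.resize(px[130:320,110:300],None,fx=3,fy=3,interpolation=cv2.INTER_CUBIC))
cv2.imwrite("pics/c2.png",cv2.resize(px[140:275,250:320],None,fx=4.3,fy=4.3,interpolation=cv2.INTER_CUBIC))
E
```

```text
nozzle_large 0.78 [145.8, 145.5, 180.2, 187.9] 630 [103. 106. 109.]
   mean [622.  291.7] rect c 619.3 289.6 dims 155.2 40.8 ang -140.7 ext [155.2  40.9]
nozzle_medium 0.93 [176.4, 258.3, 201.4, 308.0] 518 [ 63. 107.  58.]
   mean [313.6 171. ] rect c 316.7 170.2 dims 35.3 122.0 ang 163.5 ext [121.9  35.4]
nozzle_medium 0.91 [125.1, 191.1, 138.9, 235.9] 506 [106.  92. 154.]
   mean [487.2 350. ] rect c 485.1 348.8 dims 123.5 39.8 ang -166.7 ext [124.   40.3]
nozzle_medium 0.62 [163.7, 208.1, 195.0, 243.3] 485 [108. 111. 114.]
   mean [464.5 218.4] rect c 463.2 219.9 dims 39.6 118.3 ang 149.3 ext [118.3  39.8]
nozzle_small 0.39 [148.6, 143.6, 180.5, 190.0] 647 [103. 107. 110.]
   mean [621.2 291.3] rect c 618.1 290.6 dims 154.7 43.5 ang -141.7 ext [154.7  43.5]
caliper 0.92 [[255.10000610351562, 261.8999938964844], [261.5, 150.10000610351562], [308.29998779296875, 152.8000030517578], [301.79998779296875, 264.6000061035156]] [[386.0, 9.0], [689.0, 21.0], [694.0, -107.0], [391.0, -110.0]]
caliper 0.5 [[277.0, 179.0], [293.0, 179.0], [293.0, 193.0], [277.0, 193.0]] [[611.0, -28.0], [615.0, -71.0], [577.0, -74.0], [572.0, -32.0]]
bin 0.87 [[345.29998779296875, 252.39999389648438], [350.20001220703125, 160.10000610351562], [459.6000061035156, 165.8000030517578], [454.79998779296875, 258.1000061035156]] [[428.0, -209.0], [667.0, -212.0], [678.0, -493.0], [440.0, -474.0]]
thumb 0.47 [[277.0, 179.0], [293.0, 179.0], [293.0, 193.0], [277.0, 193.0]] [[586.0, -26.0], [590.0, -65.0], [555.0, -68.0], [551.0, -29.0]]
anvil 0.6 [[275.0, 245.0], [285.0, 245.0], [285.0, 260.0], [275.0, 260.0]] [[429.0, -37.0], [432.0, -61.0], [395.0, -64.0], [393.0, -40.0]]
anvil 0.48 [[376.6000061035156, 313.20001220703125], [380.8999938964844, 300.29998779296875], [399.20001220703125, 306.3999938964844], [394.8999938964844, 319.29998779296875]] [[292.0, -290.0], [323.0, -299.0], [313.0, -343.0], [283.0, -333.0]]
```

View pics/c1.png

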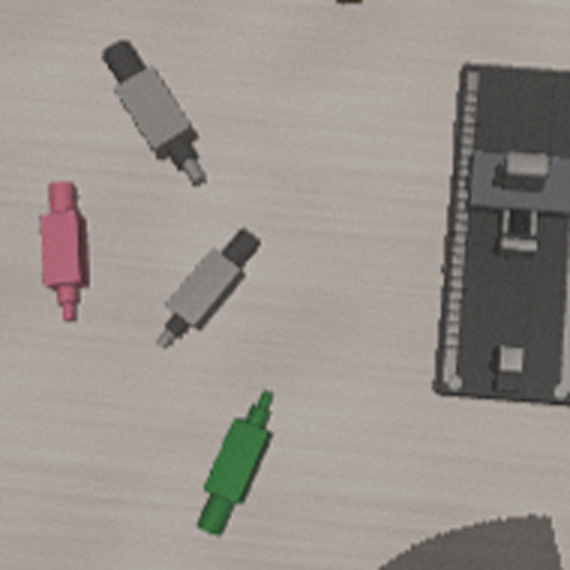

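View pics/c2.png

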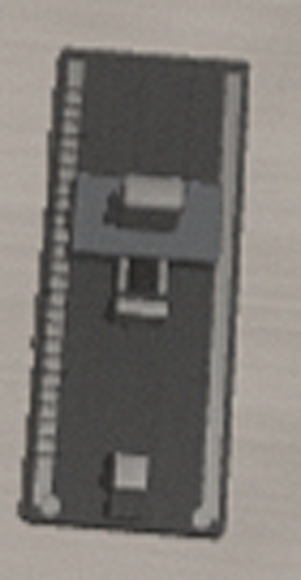

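Grey large (162,168) and grey medium (178,226) fit the description: dull steel, about 150 and 120 mm long. Pink (131,214) and green (189,284) are look-alikes. There is no small nozzle. The caliper's anvil is at (280,250), the jaw at (283,212) and the thumb at (286,185).

```bash
cat >> h.py <<'E'
def yawy(o):
    y=R.from_rotvec(o["orientation"]).as_matrix()[:,1];return np.degrees(np.arctan2(y[1],y[0]))
def plan(x,y,z,yaw,o=None):
    "shift in tool axes (units of 50mm) and turn about tool z (units of 90deg) to reach TCP target with closing line at yaw"
    o=o or ctrl.get_obs();M=R.from_rotvec(o["orientation"]).as_matrix()
    a=(yaw-yawy(o)+90)%180-90
    T0=np.array([[np.cos(np.radians(yawy(o))+np.pi/2),np.sin(np.radians(yawy(o))+np.pi/2),0]])
    d=(np.array([x,y,z])-o["ee_pos"])
    print("pos",o["ee_pos"].round(1) if hasattr(o["ee_pos"],'round') else o["ee_pos"],"yawy",round(yawy(o),2),"t",round(o["t"],1))
    print("turn units tool z:",round(-a/90,4),"=> final yaw",round(yawy(o)+a,1))
    print("shift units before turn:",(M.T@d/50).round(3))
    f=np.radians(yawy(o)+a);Mf=np.array([[-np.sin(f),np.cos(f),0],[np.cos(f),np.sin(f),0],[0,0,-1]]).T
    print("shift units after turn:",(Mf.T@d/50).round(3))
E
python3 - <<'E'
from h import *
im=img("top")
a=at_z(im,(280.2,249.6),65);t=at_z(im,(285.7,184.9),108);j=at_z(im,(283,211.7),64)
print("anvil",a.round(1),"thumb",t.round(1),"jawtop",j.round(1))
d=t-a;print("yaw",np.degrees(np.arctan2(d[1],d[0])),"dist",np.hypot(d[0],d[1]))
for c in[(264.4,151.6),(307.4,154.4),(300.7,263)]:print(at_z(im,c,25).round(1))
print("large",at_z(im,(161.8,167.5),40).round(1),at_z(im,(165,166),20).round(1))
print("medium",at_z(im,(177.7,225),32).round(1),at_z(im,(177,228),16).round(1))
print("bin",at_z(im,(399,210),30).round(1))
s=img("scene")
for n,p,z in[("large",(300,260),20),("medium",(317,220),16),("anvilface",(263,175),45),("tgrip",(234,184),85),("bin floor",(184,157),30)]: print(n,at_z(s,p,z).round(1))
plan(t[0],t[1],66,2)
E
```

```text
anvil [419.3 -50.5  65. ] thumb [573.4 -48.8 108. ] jawtop [515.2 -49.7  64. ]
yaw 0.6333611668315865 dist 154.0376715756138
[685.5  12.6  25. ]
[ 688.7 -104.9   25. ]
[ 395.  -107.1   25. ]
large [608.8 281.   40. ] [619.9 278.7  20. ]
medium [460.3 217.6  32. ] [454.6 221.9  16. ]
bin [ 556.3 -352.5   30. ]
large [617.7 297.   20. ]
medium [446.8 208.4  16. ]
anvilface [428.7 -57.6  45. ]
tgrip [577.8 -32.6  85. ]
bin floor [ 551.9 -363.    30. ]
pos [ 214.2 -587.1  222.7] yawy -69.96 t 2.0
turn units tool z: -0.7995 => final yaw 2.0
shift units before turn: [10.438 -7.654  3.133]
shift units after turn: [10.51   7.554  3.133]
```

Emit:
apply_moves --targets '[[1,[0,0,0],[0,0,-0.1125]],[1,[0,0,0],[0,0,-0.1125]],[1,[0,0,0],[0,0,-0.1125]],[1,[0,0,0],[0,0,-0.1125]],[1,[0,0,0],[0,0,-0.1125]],[1,[0,0,0],[0,0,-0.1125]],[1,[0,0,0],[0,0,-0.1125]],[1,[0,0,0],[0,0,0]]]'

```text
t: 3.0
ee_pos: [214.2, -587.1, 222.7]
orientation: [2.205, 2.237, 0.0]
ft_force: [0.5, 1.5, -0.2]
width: 88.1
grasp_force: 0.0
```

Emit:
apply_moves --targets '[[1,[0.4,0.3,0],[0,0,0]],[1,[0.9,0.65,0],[0,0,0]],[1,[0.9,0.65,0],[0,0,0]],[1,[0.9,0.65,0],[0,0,0]],[1,[0.9,0.65,0],[0,0,0]],[1,[0.9,0.65,0],[0,0,0]],[1,[0.9,0.65,0],[0,0,0]],[1,[0.9,0.65,0],[0,0,0]]]'

```text
t: 4.0
ee_pos: [452.0, -245.5, 222.9]
orientation: [2.206, 2.236, 0.0]
ft_force: [-0.5, 0.3, -0.1]
width: 88.1
grasp_force: 0.0
```

Emit:
apply_moves --targets '[[1,[0.9,0.65,0],[0,0,0]],[1,[0.9,0.65,0],[0,0,0]],[1,[0.9,0.65,0],[0,0,0]],[1,[0.9,0.65,0],[0,0,0]],[1,[0.2,0.1,0],[0,0,0]],[1,[0,0,0],[0,0,0]],[1,[0,0,0],[0,0,0]]]'

```text
t: 4.88
ee_pos: [582.2, -56.9, 222.6]
orientation: [-2.205, -2.237, 0.001]
ft_force: [0.4, 0.4, 0.2]
width: 87.9
grasp_force: 0.0
```

```bash
python3 -c "
from h import *
plan(574,-49,66,1)"
```

```text
pos [582.2 -56.9 222.6] yawy 0.83 t 4.9
turn units tool z: -0.0019 => final yaw 1.0
shift units before turn: [ 0.161 -0.159  3.132]
shift units after turn: [ 0.161 -0.161  3.132]
```

Emit:
apply_moves --targets '[[1,[0.16,-0.16,0],[0,0,0]],[1,[0,0,0.8],[0,0,0]],[1,[0,0,0.8],[0,0,0]],[1,[0,0,0.6],[0,0,0]],[1,[0,0,0.5],[0,0,0]],[1,[0,0,0.3],[0,0,0]],[1,[0,0,0.13],[0,0,0]],[1,[0,0,0],[0,0,0]]]'

```text
t: 5.88
ee_pos: [575.2, -48.4, 66.4]
orientation: [2.204, 2.239, 0.0]
ft_force: [0.9, -0.3, -1.3]
width: 87.9
grasp_force: 0.0
```

Emit:
apply_moves --targets '[[-1,[0,0,0],[0,0,0]],[-1,[0,0,0],[0,0,0]],[-1,[0,0,0],[0,0,0]],[-1,[0,0,0],[0,0,0]],[-1,[0,0,0],[0,0,0]],[-1,[0,0,0],[0,0,0]],[-1,[0,0,0],[0,0,0]],[-1,[0,0,0],[0,0,0]]]'

```text
t: 6.88
ee_pos: [575.1, -48.3, 66.1]
orientation: [-2.204, -2.239, 0.0]
ft_force: [0.3, -0.3, -0.4]
width: 20.1
grasp_force: 30.0
```

Emit:
apply_moves --targets '[[-1,[0,0.08,0],[0,0,0]],[-1,[0,0.14,0],[0,0,0]],[-1,[0,0.14,0],[0,0,0]],[-1,[0,0.14,0],[0,0,0]],[-1,[0,0.14,0],[0,0,0]],[-1,[0,0.14,0],[0,0,0]],[-1,[0,0.14,0],[0,0,0]],[-1,[0,0.08,0],[0,0,0]]]'

```text
t: 7.88
ee_pos: [622.8, -47.5, 66.1]
orientation: [-2.201, -2.237, 0.005]
ft_force: [-11.0, -0.4, 9.5]
width: 19.9
grasp_force: 30.0
```

Emit:
apply_moves --targets '[[-1,[0,0.04,0],[0,0,0]],[-1,[0,0.02,0],[0,0,0]]]'

```text
t: 8.12
ee_pos: [625.7, -47.4, 66.1]
orientation: [-2.201, -2.237, 0.005]
ft_force: [-11.4, 0.1, 8.1]
width: 20.1
grasp_force: 30.0
```

Emit:
apply_moves --targets '[[-1,[0,0.02,0],[0,0,0]],[-1,[0,0.02,0],[0,0,0]]]'

```text
t: 8.38
ee_pos: [627.6, -47.4, 66.1]
orientation: [-2.201, -2.236, 0.005]
ft_force: [-11.1, 0.4, 8.0]
width: 19.9
grasp_force: 30.0
```

Emit:
apply_moves --targets '[[-1,[0,0.03,0],[0,0,0]],[-1,[0,0.02,0],[0,0,0]]]'

```text
t: 8.62
ee_pos: [630.1, -47.3, 66.1]
orientation: [-2.201, -2.237, 0.005]
ft_force: [-11.7, 0.1, 7.9]
width: 19.9
grasp_force: 30.0
```

Emit:
apply_moves --targets '[[-1,[0,0.02,0],[0,0,0]],[-1,[0,0.02,0],[0,0,0]]]'

```text
t: 8.88
ee_pos: [632.1, -47.3, 66.1]
orientation: [-2.201, -2.237, 0.005]
ft_force: [-10.5, -0.3, 8.5]
width: 19.7
grasp_force: 30.0
```

Emit:
apply_moves --targets '[[-1,[0,0.02,0],[0,0,0]],[-1,[0,0.02,0],[0,0,0]]]'

```text
t: 9.12
ee_pos: [632.8, -47.3, 66.0]
orientation: [-2.199, -2.235, 0.008]
ft_force: [-17.5, -2.3, 13.3]
width: 20.1
grasp_force: 30.1
```

Emit:
apply_moves --targets '[[-1,[0,0.02,0],[0,0,0]],[-1,[0,0.02,0],[0,0,0]]]'

```text
t: 9.38
ee_pos: [632.8, -47.3, 66.0]
orientation: [-2.197, -2.233, 0.013]
ft_force: [-24.1, -1.1, 19.9]
width: 20.3
grasp_force: 30.1
```

Emit:
apply_moves --targets '[[-1,[0,-0.06,0],[0,0,0]],[1,[0,0,0],[0,0,0]],[1,[0,0,0],[0,0,0]],[1,[0,0,0],[0,0,0]],[1,[0,0,-0.5],[0,0,0]],[1,[0,0,-1],[0,0,0]],[1,[0,0,-1],[0,0,0]],[1,[0,0,-0.4],[0,0,0]]]'

```text
t: 10.38
ee_pos: [637.3, -47.4, 214.4]
orientation: [2.201, 2.237, 0.005]
ft_force: [-0.1, -0.0, 0.4]
width: 85.6
grasp_force: 0.0
```

```bash
cat >> h.py <<'E'
from scipy.optimize import minimize
DIM={"nozzle_large":(40,70,29,40),"nozzle_medium":(32,64,23,30)}
def sil(im,l,p,z0=0,S=4):
    s,L,D,E=DIM[l];x,y,th=p;c,q=np.cos(th),np.sin(th);out=np.zeros((384*S,512*S),np.uint8);h=s/2
    t=np.linspace(0,2*np.pi,16)
    box=[(a*L/2,b*h,d*h) for a in(-1,1) for b in(-1,1) for d in(-1,1)]
    cyl=lambda a,b,r:[(X,r*np.cos(k),r*np.sin(k)) for X in(a,b) for k in t]
    for P in(box,cyl(L/2,L/2+E,D/2),cyl(-L/2-E*.45,-L/2,D*.37),cyl(-L/2-E,-L/2-E*.45,D*.22)):
        P=np.array(P);W=np.c_[x+c*P[:,0]-q*P[:,1],y+q*P[:,0]+c*P[:,1],z0+h+P[:,2]]
        u=np.array([proj(im,w) for w in W])
        cv2.fillConvexPoly(out,cv2.convexHull(((u+.5)*S).round().astype(np.int32)),255)
    return cv2.resize(out,(512,384),interpolation=cv2.INTER_AREA)/255.
def fit(l,p0,z0=0,cams=("top","scene")):
    ims=[];
    for n in cams:
        im=img(n);g=None
        for m in ctrl.masks_of(l,n):
            r=m["region"];u=proj(im,[p0[0],p0[1],z0+15]);ys,xs=np.nonzero(r)
            if np.hypot(xs.mean()-u[0],ys.mean()-u[1])<18: g=r;break
        if g is not None: ims.append((im,g.astype(float)))
    def iou(p,im,g): s=sil(im,l,p,z0);return np.minimum(s,g).sum()/np.maximum(s,g).sum()
    res=[]
    for sub in [ims]+([[i] for i in ims] if len(ims)>1 else []):
        f=lambda v:-sum(iou((v[0]*10,v[1]*10,v[2]*.1),*i) for i in sub)
        r=min((minimize(f,[p0[0]/10,p0[1]/10,(p0[2]+k)*10],method="Nelder-Mead",options=dict(initial_simplex=np.array([p0[0]/10,p0[1]/10,(p0[2]+k)*10])+np.vstack([np.zeros(3),np.eye(3)*1.5]),xatol=.01,fatol=1e-4)) for k in(0,)),key=lambda r:r.fun)
        res.append((r.x[0]*10,r.x[1]*10,np.degrees(r.x[2]*.1),-r.fun/len(sub)))
    for r in res: print(l,np.round(r,2))
    return res[0]
E
python3 - <<'E'
from h import *
fit("nozzle_large",(619,288,np.radians(40)))
fit("nozzle_medium",(460,219,np.radians(-31)))
im=img("top")
print(ctrl.get_obs()["ee_pos"])
E
```

```text
nozzle_large [615.22 285.71  39.53   0.92]
nozzle_large [615.85 285.94  39.44   0.93]
nozzle_large [613.4  285.33  39.28   0.92]
nozzle_medium [459.23 220.24 -29.68   0.84]
[634.84719797 -47.24579629 209.41717785]
```

```bash
python3 -c "
from h import *
plan(615,286,120,-50.5)"
```

```text
pos [634.8 -47.2 209.4] yawy 0.92 t 10.8
turn units tool z: 0.5713 => final yaw -50.5
shift units before turn: [ 6.67  -0.285  1.791]
shift units after turn: [ 3.933 -5.395  1.788]
```

Emit:
apply_moves --targets '[[1,[0.5,-0.04,0],[0,0,0]],[1,[1,-0.04,0],[0,0,0]],[1,[1,-0.04,0],[0,0,0]],[1,[1,-0.04,0],[0,0,0]],[1,[1,-0.04,0],[0,0,0]],[1,[1,-0.04,0],[0,0,0]],[1,[1,-0.04,0],[0,0,0]],[1,[0.17,0,0],[0,0,0]]]'

```text
t: 11.82
ee_pos: [615.5, 288.8, 210.1]
orientation: [-2.199, -2.242, 0.001]
ft_force: [0.1, -0.4, 0.5]
width: 88.0
grasp_force: 0.0
```

Emit:
apply_moves --targets '[[1,[0,0,0.3],[0,0,0.114]],[1,[0,0,0.3],[0,0,0.114]],[1,[0,0,0.3],[0,0,0.114]],[1,[0,0,0.3],[0,0,0.114]],[1,[0,0,0.3],[0,0,0.114]],[1,[0,0,0.2],[0,0,0]],[1,[0,0,0],[0,0,0]],[1,[0,0,0],[0,0,0]]]'

```text
t: 12.82
ee_pos: [616.7, 285.7, 126.6]
orientation: [2.955, 1.067, 0.001]
ft_force: [-0.1, -0.3, -0.2]
width: 87.7
grasp_force: 0.0
```

```bash
python3 -c "
from h import *
plan(615,286,5,-50.5)
fit('nozzle_large',(615,286,np.radians(39.5)),cams=('scene','top'))"
```

```text
pos [616.7 285.7 126.6] yawy -50.29 t 12.8
turn units tool z: 0.0024 => final yaw -50.5
shift units before turn: [-0.023 -0.026  2.432]
shift units after turn: [-0.022 -0.025  2.432]
nozzle_large [613.83 284.36  39.28   0.9 ]
nozzle_large [613.55 285.06  39.05   0.91]
nozzle_large [614.77 284.91  38.9    0.89]
```

Descend, grip, lift a little.

Emit:
apply_moves --targets '[[1,[-0.02,-0.03,0.7],[0,0,0]],[1,[0,0,0.7],[0,0,0]],[1,[0,0,0.5],[0,0,0]],[1,[0,0,0.35],[0,0,0]],[1,[0,0,0.18],[0,0,0]],[1,[0,0,0],[0,0,0]],[-1,[0,0,0],[0,0,0]],[-1,[0,0,0],[0,0,0]]]'

```text
t: 14.02
ee_pos: [615.2, 286.7, 5.7]
orientation: [-2.956, -1.065, -0.002]
ft_force: [-0.7, -1.1, -0.6]
width: 71.0
grasp_force: 0.0
```

Emit:
apply_moves --targets '[[-1,[0,0,0],[0,0,0]],[-1,[0,0,0],[0,0,0]],[-1,[0,0,0],[0,0,0]],[-1,[0,0,0],[0,0,0]],[-1,[0,0,-0.2],[0,0,0]],[-1,[0,0,-0.5],[0,0,0]],[-1,[0,0,-0.8],[0,0,0]],[-1,[0,0,-1],[0,0,0]]]'

```text
t: 15.02
ee_pos: [613.5, 286.0, 129.9]
orientation: [2.955, 1.065, -0.005]
ft_force: [0.3, 0.2, -2.6]
width: 39.9
grasp_force: 30.0
```

```bash
python3 -c "
from h import *
plan(475,-48,150,0.9)"
```

```text
pos [613.5 286.  129.9] yawy -50.38 t 15.0
turn units tool z: -0.5698 => final yaw 0.9
shift units before turn: [-6.393  3.379 -0.386]
shift units after turn: [-6.635 -2.874 -0.401]
```

Emit:
apply_moves --targets '[[-1,[0,0,-0.08],[0,0,-0.114]],[-1,[0,0,-0.08],[0,0,-0.114]],[-1,[0,0,-0.08],[0,0,-0.114]],[-1,[0,0,-0.08],[0,0,-0.114]],[-1,[0,0,-0.08],[0,0,-0.114]],[-1,[0,0,0],[0,0,0]]]'

```text
t: 15.78
ee_pos: [614.5, 286.4, 150.1]
orientation: [2.205, 2.237, 0.0]
ft_force: [0.1, 1.1, -3.0]
width: 39.5
grasp_force: 30.0
```

Emit:
apply_moves --targets '[[-1,[-0.4,-0.17,0],[0,0,0]],[-1,[-0.8,-0.35,0],[0,0,0]],[-1,[-0.9,-0.4,0],[0,0,0]],[-1,[-0.9,-0.4,0],[0,0,0]],[-1,[-0.9,-0.4,0],[0,0,0]],[-1,[-0.9,-0.4,0],[0,0,0]],[-1,[-0.8,-0.3,0],[0,0,0]],[-1,[-0.6,-0.2,0],[0,0,0]]]'

```text
t: 16.77
ee_pos: [487.5, -27.1, 149.8]
orientation: [-2.209, -2.233, 0.0]
ft_force: [-0.3, 0.3, -3.0]
width: 39.6
grasp_force: 30.0
```

Emit:
apply_moves --targets '[[-1,[-0.4,0,0],[0,0,0]],[-1,[0,0,0],[0,0,0]],[-1,[0,0,0],[0,0,0]]]'

```text
t: 17.15
ee_pos: [488.8, -45.3, 149.7]
orientation: [-2.206, -2.237, -0.0]
ft_force: [-0.4, -0.0, -2.7]
width: 39.8
grasp_force: 30.0
```

```bash
python3 -c "
from h import *
plan(485,-49,31.5,0.9)
im=img('top');print(ctrl.get_obs()['width']);cv2.imwrite('pics/a1.png',cv2.resize(im['pixels'][130:330,150:470],None,fx=2.5,fy=2.5))"
```

```text
pos [488.8 -45.3 149.7] yawy 0.8 t 17.1
turn units tool z: -0.0011 => final yaw 0.9
shift units before turn: [-0.074 -0.078  2.364]
shift units after turn: [-0.073 -0.078  2.364]
40.26118645357655
```

View pics/a1.png

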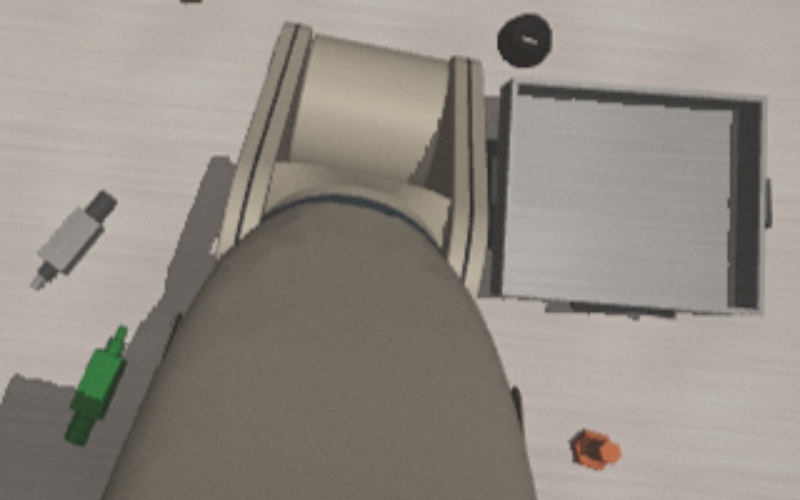

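The arm hides the caliper from the top camera; medium still lies at (176,226). I lower the nozzle now.

Emit:
apply_moves --targets '[[-1,[-0.07,-0.08,0.4],[0,0,0]],[-1,[0,0,0.7],[0,0,0]],[-1,[0,0,0.6],[0,0,0]],[-1,[0,0,0.4],[0,0,0]],[-1,[0,0,0.16],[0,0,0]],[-1,[0,0,0.06],[0,0,0]],[-1,[0,0,0.03],[0,0,0]],[-1,[0,0,0],[0,0,0]]]'

```text
t: 18.2
ee_pos: [485.4, -49.2, 32.7]
orientation: [2.203, 2.238, 0.001]
ft_force: [-0.2, 0.2, -2.9]
width: 39.6
grasp_force: 30.0
```

```bash
python3 -c "
from h import *
plan(485,-49,31.5,0.9);print(ctrl.get_obs()['ft_force'])
im=img('scene');cv2.imwrite('pics/s2.png',cv2.resize(im['pixels'][120:250,180:310],None,fx=4,fy=4))"
```

```text
pos [485.4 -49.2  32.7] yawy 0.91 t 18.2
turn units tool z: 0.0001 => final yaw 0.9
shift units before turn: [ 0.004 -0.008  0.025]
shift units after turn: [ 0.004 -0.008  0.025]
[-0.17612071  0.17096292 -2.93352528]
```

View pics/s2.png

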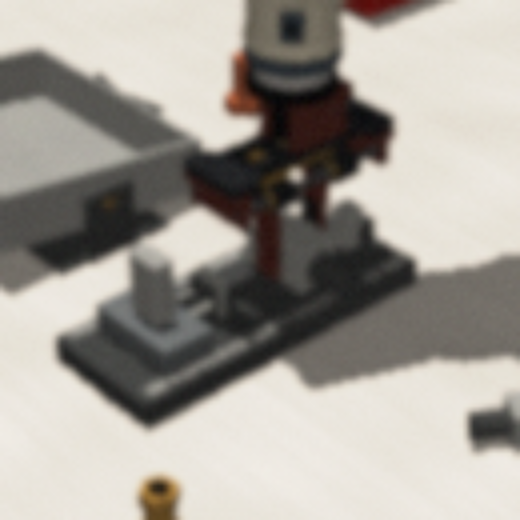

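The scene crop shows the nozzle between the jaws with the carriage open. I set it down and release.

Emit:
apply_moves --targets '[[-1,[0,0,0.03],[0,0,0]],[-1,[0,0,0],[0,0,0]]]'

```text
t: 18.5
ee_pos: [484.9, -49.2, 30.8]
orientation: [2.204, 2.239, 0.0]
ft_force: [0.5, -0.0, -3.0]
width: 39.8
grasp_force: 30.0
```

Emit:
apply_moves --targets '[[0.6,[0,0,0],[0,0,0]],[0.6,[0,0,0],[0,0,0]],[0.6,[0,0,0],[0,0,0]],[0.6,[0,0,-0.2],[0,0,0]],[0.6,[0,0,-0.6],[0,0,0]],[0.6,[0,0,-1],[0,0,0]],[1,[0,0,-1],[0,0,0]],[1,[0,0,-0.5],[0,0,0]]]'

```text
t: 19.5
ee_pos: [486.0, -49.3, 199.1]
orientation: [2.201, 2.237, 0.004]
ft_force: [0.1, 0.4, 0.4]
width: 85.8
grasp_force: 0.0
```

```bash
python3 -c "
from h import *
plan(631.6,-47.5,66,0.9)
fit('nozzle_large',(485,-49,np.radians(91)),z0=25,cams=('scene',))"
```

```text
pos [486.  -49.3 199.1] yawy 0.92 t 19.5
turn units tool z: 0.0002 => final yaw 0.9
shift units before turn: [-0.009  2.901  2.675]
shift units after turn: [-0.01   2.913  2.663]
nozzle_large [484.87 -48.37  88.97   0.9 ]
```

Emit:
apply_moves --targets '[[1,[0,0.6,0],[0,0,0]],[1,[0,0.9,0],[0,0,0]],[1,[0,0.9,0],[0,0,0]],[1,[0,0.52,0.3],[0,0,0]],[1,[0,0,0.8],[0,0,0]],[1,[0,0,0.8],[0,0,0]],[1,[0,0,0.5],[0,0,0]],[1,[0,0,0.26],[0,0,0]]]'

```text
t: 20.6
ee_pos: [630.4, -46.7, 62.4]
orientation: [-2.202, -2.238, 0.002]
ft_force: [-1.4, 4.2, 77.8]
width: 87.6
grasp_force: 36.1
```

Emit:
apply_moves --targets '[[-1,[0,0,0],[0,0,0]],[-1,[0,0,0],[0,0,0]],[-1,[0,0,0],[0,0,0]],[-1,[0,0,0],[0,0,0]],[-1,[0,0,0],[0,0,0]],[-1,[0,0,0],[0,0,0]],[-1,[0,0,0],[0,0,0]],[-1,[0,0,0],[0,0,0]]]'

```text
t: 21.6
ee_pos: [632.4, -46.9, 62.8]
orientation: [2.202, 2.238, 0.003]
ft_force: [7.5, 1.1, -4.0]
width: 19.9
grasp_force: 30.0
```

Emit:
apply_moves --targets '[[-1,[0,-0.06,0],[0,0,0]],[-1,[0,-0.14,0],[0,0,0]],[-1,[0,-0.14,0],[0,0,0]],[-1,[0,-0.14,0],[0,0,0]],[-1,[0,-0.14,0],[0,0,0]],[-1,[0,-0.14,0],[0,0,0]],[-1,[0,-0.14,0],[0,0,0]],[-1,[0,-0.1,0],[0,0,0]]]'

```text
t: 22.6
ee_pos: [583.5, -47.7, 62.8]
orientation: [2.201, 2.236, 0.005]
ft_force: [11.4, 0.6, -8.7]
width: 20.1
grasp_force: 30.0
```

Emit:
apply_moves --targets '[[-1,[0,-0.08,0],[0,0,0]],[-1,[0,-0.08,0],[0,0,0]],[-1,[0,-0.06,0],[0,0,0]],[-1,[0,-0.06,0],[0,0,0]],[-1,[0,-0.06,0],[0,0,0]],[-1,[0,-0.06,0],[0,0,0]],[-1,[0,-0.06,0],[0,0,0]],[-1,[0,-0.06,0],[0,0,0]]]'

```text
t: 23.6
ee_pos: [558.2, -48.1, 62.8]
orientation: [2.2, 2.236, 0.006]
ft_force: [13.1, 1.2, -10.2]
width: 19.9
grasp_force: 30.0
```

```bash
python3 -c "
from h import *
plan(520.7,-48,63,0.9);print(ctrl.get_obs()['ft_force'])
fit('nozzle_large',(475,-49,np.radians(91)),z0=25,cams=('scene',))
im=img('scene');cv2.imwrite('pics/s3.png',cv2.resize(im['pixels'][130:230,200:300],None,fx=5,fy=5))"
```

```text
pos [558.2 -48.1  62.8] yawy 0.92 t 23.6
turn units tool z: 0.0002 => final yaw 0.9
shift units before turn: [ 0.014 -0.749 -0.009]
shift units after turn: [ 0.014 -0.749 -0.004]
[ 13.1434506    1.16779344 -10.18726293]
nozzle_large [476.77 -49.02  86.04   0.7 ]
```

View pics/s3.png

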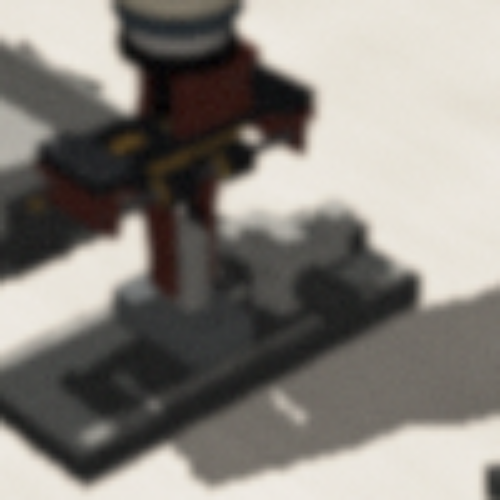

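The jaw is pushing the nozzle toward the anvil. I continue slowly.

Emit:
apply_moves --targets '[[-1,[0,-0.05,0],[0,0,0]],[-1,[0,-0.05,0],[0,0,0]],[-1,[0,-0.05,0],[0,0,0]],[-1,[0,-0.05,0],[0,0,0]],[-1,[0,-0.05,0],[0,0,0]],[-1,[0,-0.05,0],[0,0,0]],[-1,[0,-0.05,0],[0,0,0]],[-1,[0,-0.05,0],[0,0,0]]]'

```text
t: 24.75
ee_pos: [538.2, -48.4, 62.8]
orientation: [2.2, 2.236, 0.006]
ft_force: [13.3, 0.1, -11.9]
width: 19.7
grasp_force: 30.0
```

Emit:
apply_moves --targets '[[-1,[0,-0.05,0],[0,0,0]],[-1,[0,-0.05,0],[0,0,0]],[-1,[0,-0.05,0],[0,0,0]],[-1,[0,-0.05,0],[0,0,0]]]'

```text
t: 25.25
ee_pos: [528.3, -48.6, 62.8]
orientation: [2.2, 2.236, 0.006]
ft_force: [12.9, 1.0, -11.9]
width: 19.8
grasp_force: 30.0
```

Emit:
apply_moves --targets '[[-1,[0,-0.05,0],[0,0,0]],[-1,[0,-0.05,0],[0,0,0]],[-1,[0,-0.05,0],[0,0,0]],[-1,[0,0,0],[0,0,0]]]'

```text
t: 25.75
ee_pos: [521.3, -48.7, 62.8]
orientation: [2.2, 2.235, 0.007]
ft_force: [14.8, 0.8, -14.0]
width: 20.1
grasp_force: 30.0
```

```bash
python3 -c "
from h import *
plan(520.7,-48,63,0.9);print(ctrl.get_obs()['ft_force'])
im=img('scene');cv2.imwrite('pics/s4.png',cv2.resize(im['pixels'][130:230,200:300],None,fx=5,fy=5))"
```

```text
pos [521.3 -48.7  62.8] yawy 0.91 t 25.8
turn units tool z: 0.0002 => final yaw 0.9
shift units before turn: [ 0.015 -0.011 -0.003]
shift units after turn: [ 0.015 -0.011 -0.003]
[ 14.79141077   0.82274549 -14.04985328]
```

View pics/s4.png

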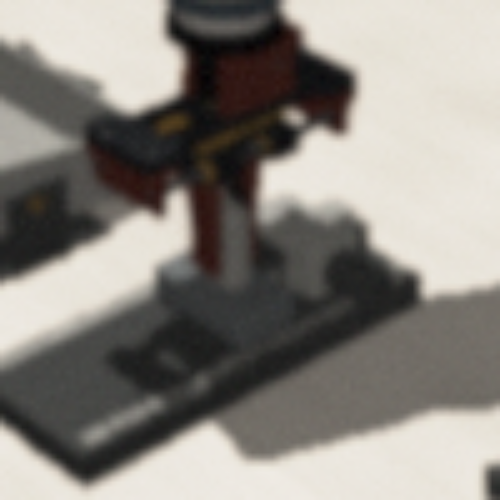

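Emit:
apply_moves --targets '[[-1,[0,-0.02,0],[0,0,0]]]'

```text
t: 25.92
ee_pos: [520.7, -48.7, 62.8]
orientation: [2.2, 2.235, 0.008]
ft_force: [16.3, 1.8, -14.9]
width: 20.1
grasp_force: 30.0
```

Emit:
apply_moves --targets '[[-1,[0,0,0],[0,0,0]],[-1,[0,0,0],[0,0,0]],[-1,[0,0,0],[0,0,0]],[-1,[0,0,0],[0,0,0]],[-1,[0,0,0],[0,0,0]],[-1,[0,0,0],[0,0,0]],[-1,[0,0,0],[0,0,0]],[-1,[0,0,0],[0,0,0]]]'

```text
t: 26.92
ee_pos: [520.6, -48.8, 62.8]
orientation: [2.2, 2.235, 0.008]
ft_force: [15.9, 1.3, -15.2]
width: 19.8
grasp_force: 30.0
```

```bash
python3 -c "
from h import *
plan(521,-48,63,0.9)
for n in ('scene','top'):
  im=img(n)
  if n=='scene':
    a=[x['xy'] for x in ctrl.pinpoint('jaw_face',n)][:2];b=[x['xy'] for x in ctrl.pinpoint('anvil_face',n)][:2];print([at_z(im,q,25).round(1) for q in a],[at_z(im,q,45).round(1) for q in b])
    fit('nozzle_large',(450,-49,np.radians(91)),z0=25,cams=('scene',))
print(ctrl.get_obs()['ft_force'])"
```

```text
pos [520.6 -48.8  62.8] yawy 0.91 t 26.9
turn units tool z: 0.0001 => final yaw 0.9
shift units before turn: [ 0.015  0.007 -0.004]
shift units after turn: [ 0.015  0.007 -0.004]
[array([475. , -51.6,  25. ])] [array([434.4, -46.4,  45. ]), array([476.9, -18.5,  45. ])]
nozzle_large [441.91 -47.71  81.71   0.71]
[ 15.95997978   1.56837044 -14.81919935]
```

Gauged: the jaw has given about 12 mm and the force is about 16 N. Now I open the caliper.

Emit:
apply_moves --targets '[[-1,[0,0.06,0],[0,0,0]],[-1,[0,0.1,0],[0,0,0]],[-1,[0,0.15,0],[0,0,0]],[-1,[0,0.2,0],[0,0,0]],[-1,[0,0.25,0],[0,0,0]],[-1,[0,0.25,0],[0,0,0]],[-1,[0,0.25,0],[0,0,0]],[-1,[0,0.25,0],[0,0,0]]]'

```text
t: 28.22
ee_pos: [589.1, -47.6, 62.7]
orientation: [-2.201, -2.236, 0.006]
ft_force: [-12.3, -1.4, 9.0]
width: 19.9
grasp_force: 30.0
```

Emit:
apply_moves --targets '[[-1,[0,0.25,0],[0,0,0]],[-1,[0,0.2,0],[0,0,0]],[-1,[0,0.15,0],[0,0,0]],[-1,[0,0.08,0],[0,0,0]],[-1,[0,0,0],[0,0,0]],[0,[0,0,0],[0,0,0]],[0,[0,0,0],[0,0,0]],[0,[0,0,0],[0,0,0]]]'

```text
t: 29.22
ee_pos: [626.1, -46.9, 62.7]
orientation: [2.204, 2.239, 0.0]
ft_force: [-0.2, 0.5, 0.2]
width: 43.1
grasp_force: 0.0
```

Emit:
apply_moves --targets '[[0,[0,0,-0.3],[0,0,0]],[0,[0,0,-0.8],[0,0,0]],[0.6,[0,0,-1],[0,0,0]],[0.6,[0,0,-0.5],[0,0,0]],[0.6,[0,0,0],[0,0,0]],[0.6,[0,0,0],[0,0,0]]]'

```text
t: 29.98
ee_pos: [625.2, -46.8, 192.0]
orientation: [-2.203, -2.239, 0.001]
ft_force: [-1.0, 0.1, 0.4]
width: 70.2
grasp_force: 0.0
```

```bash
python3 -c "
from h import *
f=fit('nozzle_large',(450,-49,np.radians(91)),z0=25,cams=('scene',))
fit('nozzle_medium',(459,220,np.radians(-29.7)))
plan(450,-25,120,0.9)
im=img('top');cv2.imwrite('pics/a2.png',cv2.resize(im['pixels'][130:330,150:470],None,fx=2.5,fy=2.5))"
```

```text
nozzle_large [450.11 -48.98  89.75   0.91]
nozzle_medium [460.57 219.14 -32.12   0.91]
nozzle_medium [461.46 219.19 -32.22   0.92]
nozzle_medium [458.58 219.33 -31.85   0.91]
pos [625.5 -46.9 191.7] yawy 0.92 t 30.3
turn units tool z: 0.0002 => final yaw 0.9
shift units before turn: [ 0.493 -3.5    1.439]
shift units after turn: [ 0.492 -3.502  1.433]
```

View pics/a2.png

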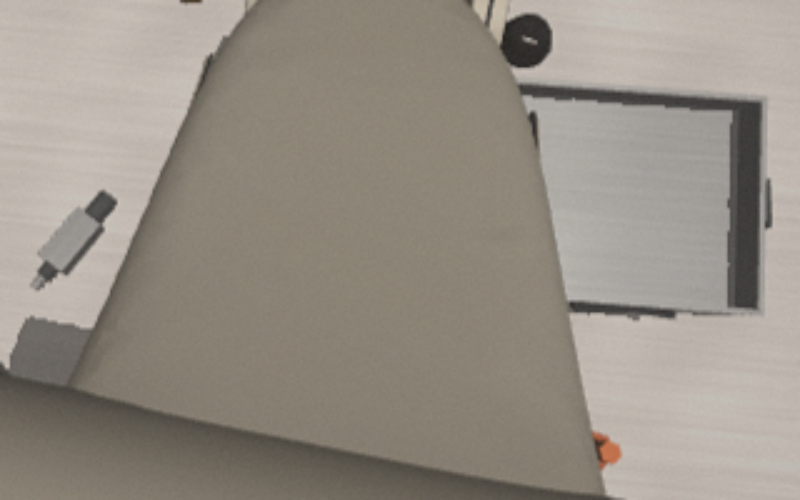

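Emit:
apply_moves --targets '[[0.6,[0.09,-0.5,0],[0,0,0]],[0.6,[0.1,-0.8,0],[0,0,0]],[0.6,[0.1,-0.9,0],[0,0,0]],[0.6,[0.1,-0.8,0.4],[0,0,0]],[0.6,[0.1,-0.5,0.8],[0,0,0]],[0.6,[0,0,0.6],[0,0,0]],[0.6,[0,0,0],[0,0,0]],[0.6,[0,0,0],[0,0,0]]]'

```text
t: 31.32
ee_pos: [451.5, -25.3, 103.4]
orientation: [2.203, 2.239, 0.001]
ft_force: [0.6, -0.1, -0.1]
width: 70.0
grasp_force: 0.0
```

```bash
python3 -c "
from h import *
plan(450,-25,31,0.9)"
```

```text
pos [451.5 -25.3 103.4] yawy 0.91 t 31.3
turn units tool z: 0.0002 => final yaw 0.9
shift units before turn: [ 0.007 -0.031  1.448]
shift units after turn: [ 0.007 -0.03   1.448]
```

Emit:
apply_moves --targets '[[0.6,[0,-0.03,0.5],[0,0,0]],[0.6,[0,0,0.5],[0,0,0]],[0.6,[0,0,0.3],[0,0,0]],[0.6,[0,0,0.14],[0,0,0]],[-1,[0,0,0],[0,0,0]],[-1,[0,0,0],[0,0,0]],[-1,[0,0,0],[0,0,0]],[-1,[0,0,0],[0,0,0]]]'

```text
t: 32.33
ee_pos: [449.6, -25.3, 31.1]
orientation: [2.203, 2.238, 0.001]
ft_force: [-0.5, 0.8, 3.5]
width: 39.9
grasp_force: 30.0
```

Emit:
apply_moves --targets '[[-1,[0,0,0],[0,0,0]],[-1,[0,0.1,-0.04],[0,0,0]],[-1,[0,0.2,-0.1],[0,0,0]],[-1,[0,0.1,-0.3],[0,0,0]],[-1,[0,0,-0.7],[0,0,0]],[-1,[0,0,-0.9],[0,0,0]],[-1,[0,0,-0.6],[0,0,0]],[-1,[0,0,0],[0,0,0]]]'

```text
t: 33.33
ee_pos: [471.0, -25.0, 164.7]
orientation: [2.201, 2.236, 0.005]
ft_force: [0.4, -0.1, -3.2]
width: 40.1
grasp_force: 30.0
```

```bash
python3 -c "
from h import *
im=img('top');o,d=ray(im,(0,0))
for m in ctrl.masks_of('bin','top')[:1]: print(m['score'],m['bbox'])
s=img('scene');
for c,(im,) in dict(top=(im,),scene=(s,)).items():
  print(c,[at_z(im,a['xy'],30).round(1) for a in ctrl.pinpoint('bin_floor',c)[:1]],[at_z(im,a['xy'],22).round(1) for a in ctrl.pinpoint('bin',c)[:1]])
plan(555,-290,175,0.9)
cv2.imwrite('pics/s5.png',cv2.resize(s['pixels'][110:230,140:300],None,fx=4,fy=4))"
```

```text
0.57 [343.9, 160.8, 455.0, 256.4]
top [array([ 559.2, -347. ,   30. ])] [array([ 560.9, -349.8,   22. ])]
scene [array([ 550.4, -359.7,   30. ])] [array([ 553.7, -343.3,   22. ])]
pos [468.3 -24.9 161.4] yawy 0.91 t 33.7
turn units tool z: 0.0001 => final yaw 0.9
shift units before turn: [-5.329  1.649 -0.277]
shift units after turn: [-5.329  1.651 -0.271]
```

View pics/s5.png

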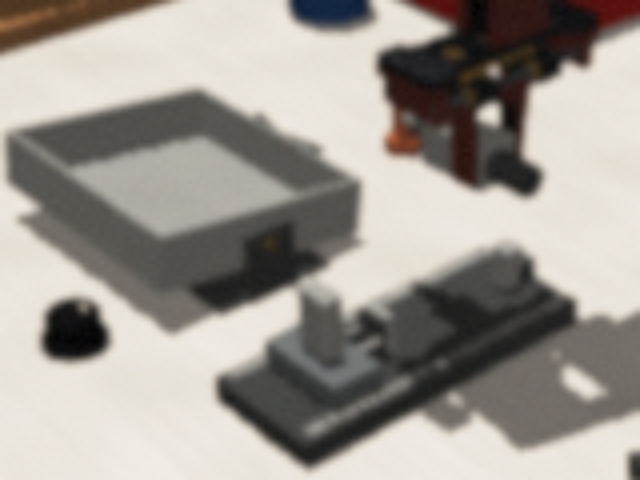

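Emit:
apply_moves --targets '[[-1,[-0.4,0.06,0],[0,0,0]],[-1,[-0.8,0.14,0],[0,0,0]],[-1,[-0.9,0.16,0],[0,0,0]],[-1,[-0.9,0.16,0],[0,0,0]],[-1,[-0.9,0.16,0],[0,0,0]],[-1,[-0.9,0.16,0],[0,0,0]],[-1,[-0.7,0.14,0],[0,0,0]],[-1,[-0.5,0.1,0],[0,0,0]]]'

```text
t: 34.67
ee_pos: [527.6, -325.5, 161.4]
orientation: [-2.204, -2.237, 0.001]
ft_force: [-0.2, 0.9, -2.9]
width: 40.1
grasp_force: 30.0
```

Emit:
apply_moves --targets '[[-1,[0,0,0],[-0.076,0,0]],[-1,[0,0,0],[0,0,0]],[-1,[0,0,0],[0,0,0]]]'

```text
t: 35.05
ee_pos: [527.7, -323.8, 162.3]
orientation: [2.144, 2.179, 0.128]
ft_force: [0.3, -0.4, -2.7]
width: 40.0
grasp_force: 30.0
```

```bash
python3 -c "
from h import *
plan(518,-326,45,0.9);print(R.from_rotvec(ctrl.get_obs()['orientation']).as_matrix()[:,2],ctrl.get_obs()['width'])"
```

```text
pos [ 527.7 -323.8  162.3] yawy 0.91 t 35.0
turn units tool z: 0.0002 => final yaw 0.9
shift units before turn: [-0.041 -0.467  2.307]
shift units after turn: [-0.04  -0.195  2.346]
[ 0.11673727  0.00234844 -0.99316005] 39.991958529897985
```

Emit:
apply_moves --targets '[[-1,[-0.04,-0.2,0.4],[0,0,0]],[-1,[0,-0.27,0.7],[0,0,0]],[-1,[0,0,0.6],[0,0,0]],[-1,[0,0,0.4],[0,0,0]],[-1,[0,0,0.2],[0,0,0]],[-1,[0,0,0],[0,0,0]]]'

```text
t: 35.8
ee_pos: [518.5, -326.0, 45.4]
orientation: [2.143, 2.179, 0.13]
ft_force: [-0.5, -0.0, -2.5]
width: 39.8
grasp_force: 30.0
```

Emit:
apply_moves --targets '[[-1,[0,0,0.1],[0,0,0]],[-1,[0,0,0.05],[0,0,0]],[-1,[0,0,0],[0,0,0]]]'

```text
t: 36.17
ee_pos: [519.1, -326.3, 38.5]
orientation: [2.143, 2.177, 0.13]
ft_force: [-0.6, 0.1, -2.4]
width: 40.3
grasp_force: 30.0
```

Emit:
apply_moves --targets '[[-1,[0,0,0.05],[0,0,0]],[-1,[0,0,0],[0,0,0]]]'

```text
t: 36.42
ee_pos: [519.3, -326.2, 35.7]
orientation: [2.143, 2.178, 0.13]
ft_force: [0.1, 0.2, -2.5]
width: 39.7
grasp_force: 30.0
```

Emit:
apply_moves --targets '[[-1,[0,0,0.04],[0,0,0]],[-1,[0,0,0],[0,0,0]]]'

```text
t: 36.67
ee_pos: [519.6, -326.1, 33.6]
orientation: [2.143, 2.178, 0.13]
ft_force: [0.6, -0.7, -3.1]
width: 40.0
grasp_force: 30.0
```

Emit:
apply_moves --targets '[[-1,[0,0,0.03],[0,0,0]],[-1,[0,0,0],[0,0,0]]]'

```text
t: 36.92
ee_pos: [519.8, -326.1, 32.1]
orientation: [2.143, 2.178, 0.13]
ft_force: [0.8, -0.5, -3.3]
width: 39.7
grasp_force: 30.0
```

Emit:
apply_moves --targets '[[-1,[0,0,0.02],[0,0,0]],[-1,[0,0,0],[0,0,0]]]'

```text
t: 37.17
ee_pos: [519.9, -326.1, 31.2]
orientation: [2.143, 2.178, 0.13]
ft_force: [-0.2, -0.2, -2.5]
width: 39.8
grasp_force: 30.0
```

Emit:
apply_moves --targets '[[-1,[0,0,0.02],[0,0,0]],[-1,[0,0,0],[0,0,0]]]'

```text
t: 37.42
ee_pos: [520.0, -326.1, 30.2]
orientation: [2.143, 2.178, 0.13]
ft_force: [-0.5, 0.0, -1.9]
width: 40.2
grasp_force: 30.0
```

Emit:
apply_moves --targets '[[0.5,[0,0,0],[0,0,0]],[0.5,[0,0,0],[0,0,0]],[0.5,[0,0,0],[0,0,0]],[0.5,[0,0,-0.2],[0,0,0]],[0.5,[0,0,-0.6],[0,0,0]],[1,[0,0,-1],[0,0,0]],[1,[0,0,-1],[0,0,0]],[1,[0,0,-0.5],[0,0,0]]]'

```text
t: 38.42
ee_pos: [501.1, -327.2, 198.0]
orientation: [2.14, 2.174, 0.131]
ft_force: [0.4, -0.5, -0.4]
width: 87.7
grasp_force: 0.0
```

Emit:
apply_moves --targets '[[1,[0,0,0],[0.076,0,0]],[1,[0,0,0],[0,0,0]],[1,[0,0,0],[0,0,0]]]'

```text
t: 38.8
ee_pos: [500.0, -326.0, 193.7]
orientation: [2.203, 2.24, 0.002]
ft_force: [0.2, 0.5, 0.3]
width: 87.6
grasp_force: 0.0
```

```bash
python3 -c "
from h import *
fit('nozzle_large',(519,-350,np.radians(91)),z0=23.5,cams=('top','scene'))
fit('nozzle_medium',(460,219.5,np.radians(-32)))
plan(460,219.5,120,58)"
```

```text
nozzle_large [ 518.48 -351.41   90.21    0.84]
nozzle_large [ 519.71 -350.47   90.92    0.85]
nozzle_large [ 516.01 -355.65   87.69    0.86]
nozzle_medium [460.67 218.98 -31.74   0.89]
nozzle_medium [461.19 218.46 -31.8    0.88]
nozzle_medium [459.98 218.63 -32.3    0.9 ]
pos [ 500.2 -326.5  194. ] yawy 0.9 t 39.2
turn units tool z: -0.6344 => final yaw 58.0
shift units before turn: [10.931 -0.632  1.482]
shift units after turn: [6.469 8.835 1.48 ]
```

Emit:
apply_moves --targets '[[1,[0.5,-0.03,0],[0,0,0]],[1,[1,-0.06,0],[0,0,0]],[1,[1,-0.06,0],[0,0,0]],[1,[1,-0.06,0],[0,0,0]],[1,[1,-0.06,0],[0,0,0]],[1,[1,-0.06,0],[0,0,0]],[1,[1,-0.06,0],[0,0,0]],[1,[1,-0.06,0],[0,0,0]]]'

```text
t: 40.2
ee_pos: [470.7, 50.5, 194.2]
orientation: [-2.203, -2.239, -0.0]
ft_force: [0.4, 0.8, -0.4]
width: 88.0
grasp_force: 0.0
```

Emit:
apply_moves --targets '[[1,[1,-0.06,0],[0,0,0]],[1,[1,-0.06,0],[0,0,0]],[1,[0.9,-0.06,0],[0,0,0]],[1,[0.53,0,0],[0,0,0]],[1,[0,0,0],[0,0,-0.106]],[1,[0,0,0],[0,0,-0.106]],[1,[0,0,0],[0,0,-0.106]],[1,[0,0,0],[0,0,-0.106]]]'

```text
t: 41.2
ee_pos: [458.8, 220.0, 194.1]
orientation: [-1.342, -2.84, 0.0]
ft_force: [0.5, 0.2, -0.5]
width: 87.9
grasp_force: 0.0
```

Emit:
apply_moves --targets '[[1,[0,0,0.5],[0,0,-0.106]],[1,[0,0,0.6],[0,0,-0.106]],[1,[0,0,0.4],[0,0,0]],[1,[0,0,0],[0,0,0]],[1,[0,0,0],[0,0,0]]]'

```text
t: 41.82
ee_pos: [460.1, 219.9, 119.8]
orientation: [0.861, 3.021, 0.001]
ft_force: [0.3, -0.0, -0.6]
width: 88.0
grasp_force: 0.0
```

```bash
python3 -c "
from h import *
fit('nozzle_medium',(460.5,219,np.radians(-32)))
plan(460.5,219,3,58)"
```

```text
nozzle_medium [460.5  219.19 -32.13   0.91]
pos [460.6 219.8 120. ] yawy 58.16 t 42.0
turn units tool z: 0.0017 => final yaw 58.0
shift units before turn: [-0.005 -0.017  2.341]
shift units after turn: [-0.007 -0.014  2.341]
```

Emit:
apply_moves --targets '[[1,[0,-0.02,0.7],[0,0,0]],[1,[0,0,0.7],[0,0,0]],[1,[0,0,0.5],[0,0,0]],[1,[0,0,0.3],[0,0,0]],[1,[0,0,0.12],[0,0,0]],[1,[0,0,0],[0,0,0]],[-1,[0,0,0],[0,0,0]],[-1,[0,0,0],[0,0,0]]]'

```text
t: 43.02
ee_pos: [460.1, 218.8, 3.8]
orientation: [0.862, 3.02, 0.001]
ft_force: [-0.1, -1.0, -0.2]
width: 71.2
grasp_force: 0.0
```

Emit:
apply_moves --targets '[[-1,[0,0,0],[0,0,0]],[-1,[0,0,0],[0,0,0]],[-1,[0,0,0],[0,0,0]],[-1,[0,0,0],[0,0,0]],[-1,[0,0,0],[0,0,0]],[-1,[0,0,0],[0,0,0]]]'

```text
t: 43.78
ee_pos: [459.6, 218.6, 3.1]
orientation: [-0.862, -3.021, 0.0]
ft_force: [0.5, 0.0, 0.5]
width: 32.2
grasp_force: 30.0
```

Emit:
apply_moves --targets '[[-1,[0,0,-0.2],[0,0,0]],[-1,[0,0,-0.5],[0,0,0]],[-1,[0,0,-0.8],[0,0,0]],[-1,[0,0,-0.9],[0,0,0]],[-1,[0,0,-0.5],[0,0,0]],[-1,[0,0,0],[0,0,0]]]'

```text
t: 44.52
ee_pos: [460.7, 219.1, 150.2]
orientation: [0.861, 3.018, 0.004]
ft_force: [0.0, -0.3, -3.5]
width: 31.8
grasp_force: 30.0
```

```bash
python3 -c "
from h import *
plan(480,-49,150,0.9)"
```

```text
pos [460.7 219.1 150.2] yawy 58.15 t 44.5
turn units tool z: 0.6362 => final yaw 0.9
shift units before turn: [-3.157 -4.351 -0.005]
shift units after turn: [-5.367e+00  3.020e-01  3.000e-03]
```

Emit:
apply_moves --targets '[[-1,[0,0,0],[0,0,0.106]],[-1,[0,0,0],[0,0,0.106]],[-1,[0,0,0],[0,0,0.106]],[-1,[0,0,0],[0,0,0.106]],[-1,[0,0,0],[0,0,0.106]],[-1,[0,0,0],[0,0,0.106]],[-1,[0,0,0],[0,0,0]]]'

```text
t: 45.4
ee_pos: [458.7, 218.2, 146.7]
orientation: [-2.201, -2.24, 0.004]
ft_force: [-0.4, 0.1, -3.1]
width: 32.1
grasp_force: 30.0
```

Emit:
apply_moves --targets '[[-1,[-0.4,0.06,0],[0,0,0]],[-1,[-0.8,0.06,0],[0,0,0]],[-1,[-0.9,0.06,0],[0,0,0]],[-1,[-0.9,0.06,0],[0,0,0]],[-1,[-0.9,0.06,0],[0,0,0]],[-1,[-0.8,0,0],[0,0,0]],[-1,[-0.5,0,0],[0,0,0]],[-1,[-0.16,0,0],[0,0,0]]]'

```text
t: 46.4
ee_pos: [478.4, -50.3, 147.5]
orientation: [-2.202, -2.24, 0.001]
ft_force: [-0.3, -0.6, -2.7]
width: 32.4
grasp_force: 30.0
```

Emit:
apply_moves --targets '[[-1,[0,0,0.4],[0,0,0]],[-1,[0,0,0.7],[0,0,0]],[-1,[0,0,0.6],[0,0,0]],[-1,[0,0,0.3],[0,0,0]],[-1,[0,0,0],[0,0,0]],[-1,[0,0,0],[0,0,0]]]'

```text
t: 47.15
ee_pos: [479.6, -49.0, 48.9]
orientation: [2.202, 2.239, 0.001]
ft_force: [-0.5, 0.2, -1.9]
width: 31.8
grasp_force: 30.0
```

```bash
python3 -c "
from h import *
plan(480,-49,28.7,0.9);print(ctrl.get_obs()['width'])
fit('nozzle_medium',(480,-49,np.radians(-89)),z0=47,cams=('scene',))"
```

```text
pos [479.6 -49.   48.9] yawy 0.96 t 47.1
turn units tool z: 0.0006 => final yaw 0.9
shift units before turn: [-0.     0.007  0.403]
shift units after turn: [-0.     0.008  0.403]
31.823663896956518
nozzle_medium [477.27 -43.24 -91.97   0.58]
```

Emit:
apply_moves --targets '[[-1,[0,0,0.25],[0,0,0]],[-1,[0,0,0.1],[0,0,0]],[-1,[0,0,0.05],[0,0,0]],[-1,[0,0,0],[0,0,0]],[-1,[0,0,0],[0,0,0]]]'

```text
t: 47.88
ee_pos: [478.8, -49.1, 28.1]
orientation: [-2.203, -2.239, 0.0]
ft_force: [-1.1, 0.2, -0.9]
width: 31.9
grasp_force: 30.0
```

Emit:
apply_moves --targets '[[0.32,[0,0,0],[0,0,0]],[0.32,[0,0,0],[0,0,0]],[0.32,[0,0,0],[0,0,0]],[0.32,[0,0,-0.2],[0,0,0]],[0.32,[0,0,-0.6],[0,0,0]],[0.32,[0,0,-1],[0,0,0]],[0.32,[0,0,-1],[0,0,0]],[0.32,[0,0,-0.5],[0,0,0]]]'

```text
t: 48.88
ee_pos: [480.0, -49.2, 196.5]
orientation: [2.201, 2.237, 0.004]
ft_force: [-0.3, -0.4, -0.2]
width: 57.6
grasp_force: 0.0
```

```bash
python3 -c "
from h import *
fit('nozzle_medium',(480,-49,np.radians(-89)),z0=25,cams=('scene',))
plan(626.5,-47,68,0.9)"
```

```text
nozzle_medium [476.81 -51.13 -93.43   0.81]
pos [480.8 -49.3 196.6] yawy 0.92 t 49.0
turn units tool z: 0.0002 => final yaw 0.9
shift units before turn: [0.003 2.897 2.59 ]
shift units after turn: [1.000e-03 2.914e+00 2.571e+00]
```

Emit:
apply_moves --targets '[[0,[0,0.6,0],[0,0,0]],[0,[0,0.9,0],[0,0,0]],[0,[0,0.9,0],[0,0,0]],[0,[0,0.5,0],[0,0,0]],[0,[0,0,0.4],[0,0,0]],[0,[0,0,0],[0,0,0]]]'

```text
t: 49.72
ee_pos: [620.5, -46.5, 169.6]
orientation: [-2.2, -2.235, 0.007]
ft_force: [-0.6, -0.4, -0.1]
width: 44.0
grasp_force: 0.0
```

```bash
python3 -c "
from h import *
fit('nozzle_medium',(480,-49,np.radians(-89)),z0=25,cams=('scene',))
plan(626.5,-47,68,0.9)"
```

```text
nozzle_medium [479.06 -47.92 -90.32   0.87]
pos [621.9 -46.8 171.9] yawy 0.91 t 49.8
turn units tool z: 0.0001 => final yaw 0.9
shift units before turn: [-0.007  0.098  2.078]
shift units after turn: [-0.006  0.091  2.078]
```

Emit:
apply_moves --targets '[[0,[0,0.09,0],[0,0,0]],[0,[0,0,0.5],[0,0,0]],[0,[0,0,0.6],[0,0,0]],[0,[0,0,0.5],[0,0,0]],[0,[0,0,0.3],[0,0,0]],[0,[0,0,0.17],[0,0,0]],[0,[0,0,0],[0,0,0]]]'

```text
t: 50.7
ee_pos: [628.5, -46.7, 69.7]
orientation: [-2.204, -2.239, -0.0]
ft_force: [-0.1, -0.3, -0.5]
width: 43.9
grasp_force: 0.0
```

Emit:
apply_moves --targets '[[-1,[0,0,0],[0,0,0]],[-1,[0,0,0],[0,0,0]],[-1,[0,0,0],[0,0,0]],[-1,[0,0,0],[0,0,0]],[-1,[0,0,0],[0,0,0]],[-1,[0,0,0],[0,0,0]]]'

```text
t: 51.45
ee_pos: [625.7, -46.8, 69.9]
orientation: [-2.201, -2.237, 0.006]
ft_force: [-9.9, -1.0, 7.5]
width: 20.1
grasp_force: 30.0
```

Emit:
apply_moves --targets '[[-1,[0,-0.06,0],[0,0,0]],[-1,[0,-0.14,0],[0,0,0]],[-1,[0,-0.18,0],[0,0,0]],[-1,[0,-0.18,0],[0,0,0]],[-1,[0,-0.18,0],[0,0,0]],[-1,[0,-0.18,0],[0,0,0]],[-1,[0,-0.14,0],[0,0,0]],[-1,[0,-0.1,0],[0,0,0]]]'

```text
t: 52.45
ee_pos: [573.3, -47.7, 70.1]
orientation: [2.201, 2.236, 0.006]
ft_force: [11.9, 0.1, -9.8]
width: 20.0
grasp_force: 30.0
```

Emit:
apply_moves --targets '[[-1,[0,-0.06,0],[0,0,0]],[-1,[0,-0.06,0],[0,0,0]],[-1,[0,-0.06,0],[0,0,0]],[-1,[0,-0.06,0],[0,0,0]],[-1,[0,-0.06,0],[0,0,0]],[-1,[0,-0.06,0],[0,0,0]],[-1,[0,-0.06,0],[0,0,0]],[-1,[0,-0.06,0],[0,0,0]]]'

```text
t: 53.45
ee_pos: [550.0, -48.1, 70.1]
orientation: [2.2, 2.235, 0.007]
ft_force: [12.8, 0.5, -11.4]
width: 19.7
grasp_force: 30.1
```

Emit:
apply_moves --targets '[[-1,[0,-0.06,0],[0,0,0]],[-1,[0,-0.05,0],[0,0,0]],[-1,[0,-0.05,0],[0,0,0]],[-1,[0,-0.05,0],[0,0,0]],[-1,[0,-0.05,0],[0,0,0]]]'

```text
t: 54.08
ee_pos: [537.1, -48.3, 70.1]
orientation: [2.2, 2.235, 0.007]
ft_force: [13.4, 1.5, -10.9]
width: 19.9
grasp_force: 30.1
```

```bash
python3 -c "
from h import *
plan(512.5,-48,69,0.9)
fit('nozzle_medium',(452,-49,np.radians(-89)),z0=25,cams=('scene',))
im=img('scene');cv2.imwrite('pics/s6.png',cv2.resize(im['pixels'][130:230,200:300],None,fx=5,fy=5))"
```

```text
pos [537.1 -48.3  70.1] yawy 0.92 t 54.1
turn units tool z: 0.0002 => final yaw 0.9
shift units before turn: [ 0.013 -0.491  0.018]
shift units after turn: [ 0.013 -0.491  0.021]
nozzle_medium [457.04 -43.13 -95.6    0.61]
```

View pics/s6.png

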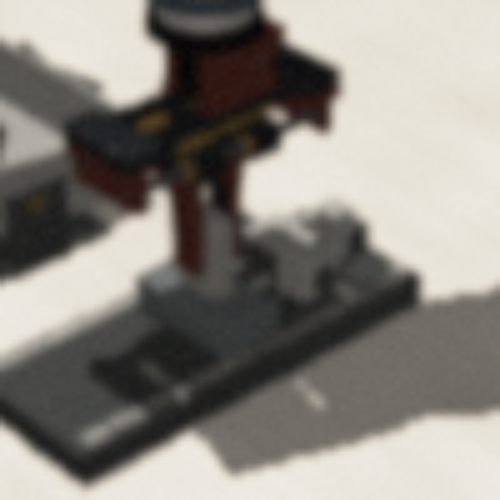

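The medium nozzle sits square, just short of the anvil.

Emit:
apply_moves --targets '[[-1,[0,-0.05,0],[0,0,0]],[-1,[0,-0.05,0],[0,0,0]],[-1,[0,-0.05,0],[0,0,0]],[-1,[0,-0.05,0],[0,0,0]],[-1,[0,-0.05,0],[0,0,0]],[-1,[0,-0.05,0],[0,0,0]]]'

```text
t: 54.98
ee_pos: [522.1, -48.6, 70.1]
orientation: [2.2, 2.235, 0.007]
ft_force: [12.7, 0.0, -11.9]
width: 19.8
grasp_force: 30.1
```

Emit:
apply_moves --targets '[[-1,[0,-0.05,0],[0,0,0]],[-1,[0,-0.05,0],[0,0,0]],[-1,[0,-0.05,0],[0,0,0]],[-1,[0,0,0],[0,0,0]]]'

```text
t: 55.48
ee_pos: [515.0, -48.6, 70.1]
orientation: [2.2, 2.235, 0.008]
ft_force: [13.6, 1.6, -13.8]
width: 19.9
grasp_force: 30.0
```

Emit:
apply_moves --targets '[[-1,[0,-0.03,0],[0,0,0]],[-1,[0,-0.03,0],[0,0,0]]]'

```text
t: 55.72
ee_pos: [512.7, -48.7, 70.1]
orientation: [2.199, 2.234, 0.01]
ft_force: [16.6, 1.8, -15.9]
width: 20.0
grasp_force: 30.1
```

Emit:
apply_moves --targets '[[-1,[0,0,0],[0,0,0]],[-1,[0,0,0],[0,0,0]],[-1,[0,0,0],[0,0,0]],[-1,[0,0,0],[0,0,0]],[-1,[0,0,0],[0,0,0]],[-1,[0,0,0],[0,0,0]],[-1,[0,0,0],[0,0,0]],[-1,[0,0,0],[0,0,0]]]'

```text
t: 56.72
ee_pos: [512.6, -48.7, 70.1]
orientation: [2.199, 2.234, 0.009]
ft_force: [14.1, 2.1, -15.2]
width: 20.1
grasp_force: 30.0
```

The force and position match a 12 mm give. Now I open the caliper.

Emit:
apply_moves --targets '[[-1,[0,0.06,0],[0,0,0]],[-1,[0,0.1,0],[0,0,0]],[-1,[0,0.15,0],[0,0,0]],[-1,[0,0.2,0],[0,0,0]],[-1,[0,0.25,0],[0,0,0]],[-1,[0,0.25,0],[0,0,0]],[-1,[0,0.25,0],[0,0,0]],[-1,[0,0.25,0],[0,0,0]]]'

```text
t: 57.72
ee_pos: [580.8, -47.5, 70.0]
orientation: [-2.201, -2.237, 0.006]
ft_force: [-12.4, -1.8, 10.7]
width: 20.1
grasp_force: 30.0
```

Emit:
apply_moves --targets '[[-1,[0,0.25,0],[0,0,0]],[-1,[0,0.25,0],[0,0,0]],[-1,[0,0.2,0],[0,0,0]],[-1,[0,0.1,0],[0,0,0]],[-1,[0,0,0],[0,0,0]],[0,[0,0,0],[0,0,0]],[0,[0,0,0],[0,0,0]],[0,[0,0,0],[0,0,0]]]'

```text
t: 58.72
ee_pos: [623.7, -46.8, 69.7]
orientation: [2.203, 2.239, 0.001]
ft_force: [0.2, -0.3, 0.2]
width: 43.4
grasp_force: 0.0
```

Emit:
apply_moves --targets '[[0,[0,0,-0.3],[0,0,0]],[0,[0,0,-0.8],[0,0,0]],[0.32,[0,0,-0.9],[0,0,0]],[0.32,[0,0,-0.4],[0,0,0]],[0.32,[0,0,0],[0,0,0]],[0.32,[0,0,0],[0,0,0]]]'

```text
t: 59.48
ee_pos: [622.4, -46.7, 188.1]
orientation: [-2.202, -2.238, 0.002]
ft_force: [-0.1, -0.1, -0.1]
width: 57.5
grasp_force: 0.0
```

```bash
python3 -c "
from h import *
fit('nozzle_medium',(446,-49,np.radians(-89)),z0=25,cams=('scene',))
fit('nozzle_large',(519,-350,np.radians(91)),z0=23.5,cams=('scene',))
plan(446,-71,110,0.9)"
```

```text
nozzle_medium [446.48 -46.4  -90.97   0.89]
nozzle_large [ 524.46 -383.85   86.61    0.88]
pos [622.6 -46.7 188.1] yawy 0.92 t 59.7
turn units tool z: 0.0002 => final yaw 0.9
shift units before turn: [-0.429 -3.536  1.571]
shift units after turn: [-0.43  -3.54   1.562]
```

Emit:
apply_moves --targets '[[0.32,[0.08,-0.5,0],[0,0,0]],[0.32,[0.1,-0.8,0],[0,0,0]],[0.32,[0.1,-0.9,0],[0,0,0]],[0.32,[0.1,-0.8,0.4],[0,0,0]],[0.32,[0.1,-0.53,0.7],[0,0,0]],[0.32,[0,0,0.5],[0,0,0]],[0.32,[0,0,0],[0,0,0]],[0.32,[0,0,0],[0,0,0]]]'

```text
t: 60.68
ee_pos: [447.3, -25.7, 110.0]
orientation: [2.203, 2.239, 0.0]
ft_force: [0.1, -0.6, 0.6]
width: 57.9
grasp_force: 0.0
```

```bash
python3 -c "
from h import *
plan(445.7,-26,29,0.9)"
```

```text
pos [447.3 -25.7 110. ] yawy 0.91 t 60.7
turn units tool z: 0.0002 => final yaw 0.9
shift units before turn: [-0.005 -0.032  1.621]
shift units after turn: [-0.005 -0.032  1.621]
```

Emit:
apply_moves --targets '[[0.32,[0,-0.03,0.5],[0,0,0]],[0.32,[0,0,0.6],[0,0,0]],[0.32,[0,0,0.35],[0,0,0]],[0.32,[0,0,0.17],[0,0,0]],[0.32,[0,0,0],[0,0,0]],[-1,[0,0,0],[0,0,0]],[-1,[0,0,0],[0,0,0]],[-1,[0,0,0],[0,0,0]]]'

```text
t: 61.68
ee_pos: [445.5, -25.7, 29.1]
orientation: [2.203, 2.239, 0.001]
ft_force: [2.7, 1.7, -1.8]
width: 31.4
grasp_force: 29.9
```

Emit:
apply_moves --targets '[[-1,[0,0,0],[0,0,0]],[-1,[0,0.1,-0.04],[0,0,0]],[-1,[0,0.2,-0.1],[0,0,0]],[-1,[0,0.1,-0.3],[0,0,0]],[-1,[0,0,-0.7],[0,0,0]],[-1,[0,0,-0.9],[0,0,0]],[-1,[0,0,-0.7],[0,0,0]],[-1,[0,0,0],[0,0,0]]]'

```text
t: 62.68
ee_pos: [467.3, -25.4, 168.1]
orientation: [2.2, 2.236, 0.006]
ft_force: [0.7, -0.3, -3.1]
width: 32.2
grasp_force: 30.0
```

```bash
python3 -c "
from h import *
fit('nozzle_large',(519,-350,np.radians(91)),z0=23.5)
plan(600,-327,165,0.9);im=img('top');print(ctrl.get_obs()['width']);
cv2.imwrite('pics/a7.png',cv2.resize(im['pixels'][130:330,250:470],None,fx=3,fy=3))"
```

```text
nozzle_large [ 527.29 -383.35   89.06    0.9 ]
nozzle_large [ 527.51 -383.6    89.52    0.91]
nozzle_large [ 525.87 -382.74   87.4     0.89]
pos [464.1 -25.2 164.3] yawy 0.92 t 62.9
turn units tool z: 0.0002 => final yaw 0.9
shift units before turn: [-6.078  2.621 -0.024]
shift units after turn: [-6.077  2.624 -0.015]
31.93375623616867
```

View pics/a7.png

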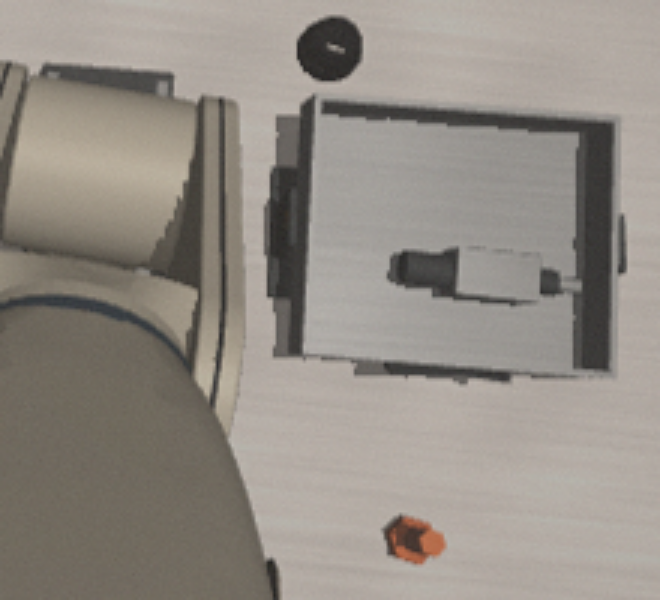

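Emit:
apply_moves --targets '[[-1,[-0.4,0.2,0],[0,0,0]],[-1,[-0.8,0.35,0],[0,0,0]],[-1,[-0.9,0.4,0],[0,0,0]],[-1,[-0.9,0.4,0],[0,0,0]],[-1,[-0.9,0.4,0],[0,0,0]],[-1,[-0.8,0.4,0],[0,0,0]],[-1,[-0.7,0.35,0],[0,0,0]],[-1,[-0.38,0.17,0],[0,0,0]]]'

```text
t: 63.92
ee_pos: [603.1, -313.7, 163.2]
orientation: [-2.203, -2.236, 0.001]
ft_force: [-0.1, -0.0, -3.4]
width: 31.6
grasp_force: 30.0
```

Emit:
apply_moves --targets '[[-1,[0,0,0],[-0.076,0,0]],[-1,[0,0,0],[0,0,0]],[-1,[0,0,0],[0,0,0]]]'

```text
t: 64.3
ee_pos: [602.8, -311.9, 164.8]
orientation: [2.145, 2.179, 0.128]
ft_force: [-0.6, -0.2, -2.5]
width: 31.8
grasp_force: 30.0
```

```bash
python3 -c "
from h import *
plan(602,-312,48,0.9);print(ctrl.get_obs()['width'])"
```

```text
pos [ 602.8 -311.9  164.8] yawy 0.91 t 64.3
turn units tool z: 0.0001 => final yaw 0.9
shift units before turn: [-0.004 -0.288  2.318]
shift units after turn: [-2.000e-03 -1.700e-02  2.336e+00]
31.792429342945926
```

Emit:
apply_moves --targets '[[-1,[0,-0.29,0.4],[0,0,0]],[-1,[0,0,0.7],[0,0,0]],[-1,[0,0,0.6],[0,0,0]],[-1,[0,0,0.4],[0,0,0]],[-1,[0,0,0.2],[0,0,0]],[-1,[0,0,0.05],[0,0,0]],[-1,[0,0,0],[0,0,0]]]'

```text
t: 65.18
ee_pos: [603.3, -312.4, 48.0]
orientation: [2.142, 2.177, 0.13]
ft_force: [0.2, 0.5, -3.0]
width: 32.1
grasp_force: 30.0
```

Emit:
apply_moves --targets '[[-1,[0,0,0.05],[0,0,0]],[-1,[0,0,0.03],[0,0,0]],[-1,[0,0,0],[0,0,0]]]'

```text
t: 65.55
ee_pos: [603.2, -312.2, 43.4]
orientation: [2.143, 2.177, 0.13]
ft_force: [0.8, 0.2, -2.4]
width: 31.8
grasp_force: 30.0
```

Emit:
apply_moves --targets '[[-1,[0,0,0.03],[0,0,0]],[-1,[0,0,0],[0,0,0]]]'

```text
t: 65.8
ee_pos: [603.4, -312.1, 41.7]
orientation: [2.143, 2.178, 0.13]
ft_force: [0.4, 0.6, -2.1]
width: 31.6
grasp_force: 30.0
```

Emit:
apply_moves --targets '[[-1,[0,0,0.03],[0,0,0]],[-1,[0,0,0],[0,0,0]]]'

```text
t: 66.05
ee_pos: [603.5, -312.1, 40.1]
orientation: [2.143, 2.178, 0.13]
ft_force: [-0.0, 0.0, -2.4]
width: 31.7
grasp_force: 30.0
```

Emit:
apply_moves --targets '[[-1,[0,0,0.03],[0,0,0]],[-1,[0,0,0],[0,0,0]]]'

```text
t: 66.3
ee_pos: [603.7, -312.1, 38.7]
orientation: [2.143, 2.178, 0.13]
ft_force: [-0.9, -0.6, -2.9]
width: 31.9
grasp_force: 30.0
```

Emit:
apply_moves --targets '[[0.1,[0,0,0],[0,0,0]],[0.1,[0,0,0],[0,0,0]],[0.1,[0,0,0],[0,0,0]],[0.1,[0,0,-0.2],[0,0,0]],[0.1,[0,0,-0.6],[0,0,0]],[0.1,[0,0,-1],[0,0,0]],[0.1,[0,0,-1],[0,0,0]],[0.1,[0,0,-0.3],[0,0,0]]]'

```text
t: 67.3
ee_pos: [586.6, -313.5, 197.2]
orientation: [2.139, 2.173, 0.132]
ft_force: [0.6, -0.2, 0.3]
width: 48.3
grasp_force: 0.0
```

Emit:
apply_moves --targets '[[0,[0,0,0],[0.076,0,0]],[0,[0,0,0],[0,0,0]],[0,[0,0,0],[0,0,0]]]'

```text
t: 67.68
ee_pos: [584.7, -311.9, 191.4]
orientation: [-2.202, -2.239, -0.001]
ft_force: [-0.8, -0.3, -0.5]
width: 44.0
grasp_force: 0.0
```

```bash
python3 -c "
from h import *
fit('nozzle_medium',(602,-335,np.radians(-89)),z0=33)
fit('nozzle_large',(527,-383,np.radians(91)),z0=23.5)
plan(624,-47,69,0.9)"
```

```text
nozzle_medium [ 603.18 -332.28  -91.35    0.63]
nozzle_medium [ 6.0370e+02 -3.3297e+02 -8.8930e+01  5.8000e-01]
nozzle_medium [ 602.84 -334.29  -93.62    0.71]
nozzle_large [ 524.22 -383.38   86.56    0.89]
pos [ 585.1 -312.5  192.7] yawy 0.91 t 68.1
turn units tool z: 0.0001 => final yaw 0.9
shift units before turn: [5.297 0.861 2.474]
shift units after turn: [5.297 0.861 2.473]
```

Emit:
apply_moves --targets '[[0,[0.5,0.1,0],[0,0,0]],[0,[0.9,0.15,0],[0,0,0]],[0,[0.9,0.15,0],[0,0,0]],[0,[0.9,0.15,0],[0,0,0]],[0,[0.9,0.15,0],[0,0,0]],[0,[0.8,0.1,0],[0,0,0]],[0,[0.4,0.06,0],[0,0,0]],[0,[0,0,0],[0,0,0]]]'

```text
t: 69.08
ee_pos: [624.1, -45.4, 192.7]
orientation: [2.201, 2.242, -0.0]
ft_force: [0.0, 0.2, 0.1]
width: 43.9
grasp_force: 0.0
```

Emit:
apply_moves --targets '[[0,[0,0,0],[0,0,0]],[0,[0,0,0.4],[0,0,0]],[0,[0,0,0],[0,0,0]],[0,[0,0,0],[0,0,0]]]'

```text
t: 69.58
ee_pos: [623.8, -47.4, 172.1]
orientation: [-2.204, -2.238, 0.001]
ft_force: [0.2, 0.7, 0.2]
width: 44.0
grasp_force: 0.0
```

```bash
python3 -c "
from h import *
plan(624,-47,69,0.9)"
```

```text
pos [623.8 -47.4 172.1] yawy 0.86 t 69.6
turn units tool z: -0.0004 => final yaw 0.9
shift units before turn: [0.008 0.007 2.062]
shift units after turn: [0.008 0.005 2.062]
```

Emit:
apply_moves --targets '[[0,[0,0,0.5],[0,0,0]],[0,[0,0,0.6],[0,0,0]],[0,[0,0,0.5],[0,0,0]],[0,[0,0,0.3],[0,0,0]],[0,[0,0,0.16],[0,0,0]],[0,[0,0,0],[0,0,0]],[-1,[0,0,0],[0,0,0]],[-1,[0,0,0],[0,0,0]]]'

```text
t: 70.58
ee_pos: [624.6, -46.8, 70.5]
orientation: [2.203, 2.238, 0.001]
ft_force: [-0.6, 1.1, -1.1]
width: 27.5
grasp_force: 0.0
```

Emit:
apply_moves --targets '[[-1,[0,0,0],[0,0,0]],[-1,[0,0,0],[0,0,0]],[-1,[0,0,0],[0,0,0]],[-1,[0,-0.06,0],[0,0,0]],[-1,[0,-0.14,0],[0,0,0]],[-1,[0,-0.2,0],[0,0,0]],[-1,[0,-0.2,0],[0,0,0]],[-1,[0,-0.2,0],[0,0,0]]]'

```text
t: 71.58
ee_pos: [587.1, -47.4, 70.1]
orientation: [2.2, 2.236, 0.007]
ft_force: [13.0, 1.0, -9.7]
width: 20.0
grasp_force: 30.1
```

Emit:
apply_moves --targets '[[-1,[0,-0.2,0],[0,0,0]],[-1,[0,-0.2,0],[0,0,0]],[-1,[0,-0.2,0],[0,0,0]],[-1,[0,-0.2,0],[0,0,0]],[-1,[0,-0.2,0],[0,0,0]],[-1,[0,-0.2,0],[0,0,0]],[-1,[0,-0.2,0],[0,0,0]],[-1,[0,-0.15,0],[0,0,0]]]'

```text
t: 72.58
ee_pos: [509.6, -48.7, 70.1]
orientation: [2.2, 2.236, 0.006]
ft_force: [12.2, 1.3, -10.5]
width: 19.8
grasp_force: 30.0
```

Emit:
apply_moves --targets '[[-1,[0,-0.08,0],[0,0,0]],[-1,[0,-0.05,0],[0,0,0]],[-1,[0,0,0],[0,0,0]]]'

```text
t: 72.95
ee_pos: [502.8, -48.8, 70.1]
orientation: [2.201, 2.236, 0.005]
ft_force: [9.0, 1.1, -7.6]
width: 19.9
grasp_force: 30.0
```

Now slowly to the shut stop, 10 mm further on.

Emit:
apply_moves --targets '[[-1,[0,-0.06,0],[0,0,0]],[-1,[0,-0.05,0],[0,0,0]],[-1,[0,-0.04,0],[0,0,0]],[-1,[0,-0.03,0],[0,0,0]]]'

```text
t: 73.45
ee_pos: [494.2, -49.0, 70.1]
orientation: [2.201, 2.236, 0.006]
ft_force: [10.7, 1.6, -10.1]
width: 20.1
grasp_force: 30.0
```

Emit:
apply_moves --targets '[[-1,[0,-0.03,0],[0,0,0]],[-1,[0,0,0],[0,0,0]]]'

```text
t: 73.7
ee_pos: [493.0, -49.0, 70.1]
orientation: [2.2, 2.236, 0.007]
ft_force: [11.7, 1.8, -10.4]
width: 19.9
grasp_force: 30.0
```

Emit:
apply_moves --targets '[[-1,[0,-0.03,0],[0,0,0]],[-1,[0,0,0],[0,0,0]]]'

```text
t: 73.95
ee_pos: [493.0, -49.0, 70.2]
orientation: [2.199, 2.234, 0.01]
ft_force: [16.6, 1.9, -15.5]
width: 20.1
grasp_force: 30.1
```

Emit:
apply_moves --targets '[[-1,[0,-0.02,0],[0,0,0]],[-1,[0,0,0],[0,0,0]],[-1,[0,0.02,0],[0,0,0]],[-1,[0,0,0],[0,0,0]]]'

```text
t: 74.45
ee_pos: [493.0, -49.0, 70.2]
orientation: [2.199, 2.234, 0.01]
ft_force: [16.0, 2.8, -15.0]
width: 20.1
grasp_force: 30.0
```

Emit:
apply_moves --targets '[[0,[0,0,0],[0,0,0]],[0,[0,0,0],[0,0,0]],[0,[0,0,0],[0,0,0]],[0,[0,0,-0.3],[0,0,0]],[0,[0,0,-0.8],[0,0,0]],[0,[0,0,-1],[0,0,0]],[0,[0,0,-0.5],[0,0,0]],[0,[0,0,0],[0,0,0]]]'

```text
t: 75.45
ee_pos: [489.4, -49.2, 202.4]
orientation: [2.201, 2.236, 0.005]
ft_force: [-0.2, -0.0, -0.1]
width: 44.2
grasp_force: 0.0
```

```bash
python3 -c "
from h import *
im=img('scene');print(ctrl.get_obs()['ee_pos'])
cv2.imwrite('pics/s8.png',cv2.resize(im['pixels'][120:230,140:300],None,fx=4.5,fy=4.5))"
```

```text
[488.39314234 -49.0376305  200.81859332]
```

View pics/s8.png

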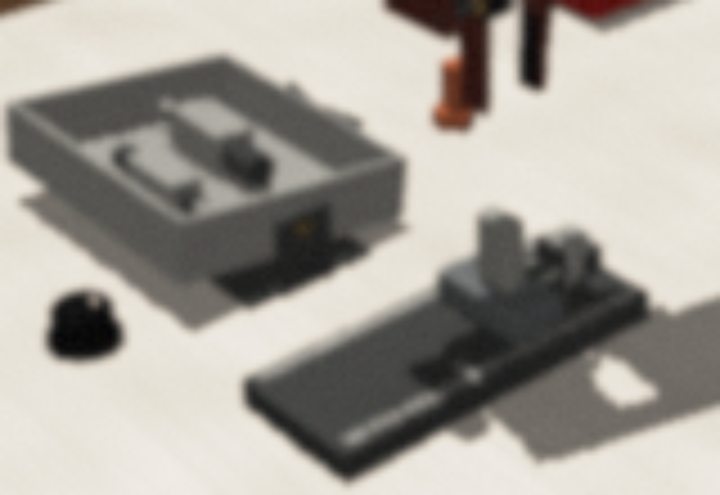

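Both nozzles lie in the bin (crop pixels (215,135) and (155,175)), and the caliper is empty and shut.

```bash
python3 -c "
from workcell import ctrl
print(ctrl.close_job())"
```

```text
the job is handed in; nothing more can be done
None
```

The job is handed in at about 76 s. Both nozzles present were gauged at about 12 mm of jaw give (worked out from carriage travel and force), large then medium, and both lie in the bin with the empty caliper run shut. One fault on the way: an open fingertip pressed the sprung jaw's top, peaking at about 78 N on the wrist sensor (limit 120 N).

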